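# Load, close and start the test kiln

### The job

Load the test kiln for a firing: stand every clay piece from the ware board upright on the kiln floor. When they are all in, lower the lid fully shut without letting it slam, clip the sprung clamp over the catch pin on the lid's edge, and only then turn the heat dial to 4. Leave the glaze jar, extruder and clay block where they are.

Things in the scene. Friction and masses are not known exactly. Their poses are not given: they have to be found in the camera images.
- kiln: small bench-top test kiln, fixed, steel case, cream firebrick walls 30 mm thick; 230 mm (its x) by 220 mm (its y), rim 97 mm above the bench. Chamber 170 (x) by 160 (y) by 62 mm deep, open at the top, its flat dark floor 35 mm above the bench. Origin: under the kiln's centre at bench height. The lid is hinged along its +y side; knob and clamp are on its -y side.
- lid (a joint): angle of the kiln lid in rad: 0 = shut flat on the rim, 1.7 to 1.82 = standing open, leaning outwards over the +y side, at the start. The lid is 230 x 220 x 28 mm, 0.55 kg; its stiff hinge holds it at any angle, and it takes 1 to 7 N at the knob to move it.
- lid_hinge (a point): middle of the lid's hinge line, which runs along the kiln's x axis at rim height on its +y side
- lid_knob (a point): centre of the wooden knob on the lid's free edge, 250 mm from the hinge line: a cylinder 26 mm across, 30 mm long, its axis straight out from the lid's edge (up when open, to the kiln's -y when shut). Pinch it along the hinge (kiln x); it can turn between the pads as the lid swings. Shut: 112 mm above the bench, 30 mm out from the case; the lid's top is then at 127 mm.
- clamp (a joint): angle of the sprung clamp in rad: 0 = swung out, open (its start), about 70 degrees from upright; 1.2 = upright, shut, its hook over the catch pin on the lid's edge. The spring is over-centre: at first it resists with up to 3 N at the tab, beyond about 0.75 rad it snaps itself shut. With the lid ajar the hook strikes the pin or goes under it.
- clamp_hinge (a point): pivot of the clamp, 42 mm above the bench, 14 mm out from the kiln's -y face and 50 mm to the +x side of the kiln's middle; the axis runs along the kiln's x. The clamp swings in the plane across it.
- clamp_tab (a point): point to grip on the clamp's black tab, 109 mm from the pivot: the tab is 18 mm wide (along the kiln's x), 10 mm thick, and reaches 19 mm beyond this point and 27 mm towards the pivot. Pinch it across its 18 mm, from above; it can turn between the pads as it swings. With the clamp shut the point is 150 mm above the bench.
- controller: the kiln's green control unit, a fixed box 150 mm (its x) by 170 mm (its y) by 80 mm high with the heat dial on its top, on a white round scale with the numbers 0 to 6. Origin: under its centre. It stands on the lid's side (+y) of the kiln, the ware board on the other side.
- dial (a joint): angle of the black heat dial in rad, growing clockwise seen from above: 0 = number 0 (off, the start); each number is one click of 30 degrees (0.524 rad) on, up to 6 at 3.142, so 4 is at 2.094. It settles into the nearest click when let go and takes about 0.08 N m to turn.
- dial_grip (a point): gripping point on the dial's axis, 110 mm above the bench, 7 mm below the top of its grip bar. The bar is 13 mm thick, 50 mm long, 28 mm tall above a skirt 54 mm across; pinch it across its 13 mm, TCP at this height. The frame turns with the dial: the bar runs along its y, the white pointer end is +y. At 0 the pointer points to the control unit's +y, at 3 to its +x.
- board: fixed plywood ware board, 250 mm (its x) by 190 mm (its y) by 8 mm, on which the clay pieces stand at the start. Origin: under its centre.
- tile0: bone-dry off-white clay test tile shaped like an upside-down T: square foot 40 x 40 x 7 mm with an upright plate 10 mm thick (along its x), 40 mm wide (along its y) across the middle of the foot, 48 mm tall in all, 50 g. Origin: centre of its underside; z up when it stands. Pinch the plate across its 10 mm. None if absent from this run.
- tile1: bone-dry off-white clay test tile shaped like an upside-down T: square foot 40 x 40 x 7 mm with an upright plate 10 mm thick (along its x), 40 mm wide (along its y) across the middle of the foot, 48 mm tall in all, 50 g. Origin: centre of its underside; z up when it stands. Pinch the plate across its 10 mm. None if absent from this run.
- tile2: bone-dry off-white clay test tile shaped like an upside-down T: square foot 40 x 40 x 7 mm with an upright plate 10 mm thick (along its x), 40 mm wide (along its y) across the middle of the foot, 48 mm tall in all, 50 g. Origin: centre of its underside; z up when it stands. Pinch the plate across its 10 mm. None if absent from this run.
- stamp0: bone-dry terracotta-coloured clay stamp: round foot 38 mm across and 10 mm thick with a round stem 16 mm across on top, 48 mm tall in all, 45 g. Origin: centre of its underside; z up when it stands. Pinch the stem from above. None if absent from this run.
- stamp1: bone-dry terracotta-coloured clay stamp: round foot 38 mm across and 10 mm thick with a round stem 16 mm across on top, 48 mm tall in all, 45 g. Origin: centre of its underside; z up when it stands. Pinch the stem from above. None if absent from this run.
- glaze_jar: glaze jar, 60 mm across and 90 mm tall, behind the kiln; not part of the job. Origin: centre of its underside.
- extruder: steel hand extruder lying on the bench, 40 mm across, about 220 mm long along its x, with a 90 mm cross handle at its +x end; not part of the job. Origin: under the tube's middle.
- clay_block: block of grey clay, 90 x 110 x 70 mm; not part of the job. Origin: centre of its underside.

How it is judged:
By the outcome, as a careful person would: the job done as asked, in the order asked, and still so for the second after the job is handed in, with the robot touching nothing.
Of tile0, tile1, tile2, stamp0, stamp1 only 3 to 5 are there at a start; the rules pass over those that are not, and their reading is None.
At some moment in a run one of tile0, tile1, tile2, stamp0, stamp1 may be knocked a few centimetres aside while the robot is not near it.
It also fails if it takes over 210 s, if anything falls off the work surface, if the arm or the gripper's body presses on something with over 40 N, if the wrist force passes 120 N, or if a joint passes its speed limit or range.

### The arm

A 6-joint arm with a two-finger parallel gripper is mounted at the origin on the work surface. World frame = base frame: x ahead of the robot, y to its left, z up, the work surface at z = 0. Lengths are in m, angles in rad, forces in N, time in s.
With the tool pointing down it reaches from about 0.275 to 0.75 m from the base axis. Payload 10.2 kg.
Tool frame: the origin (TCP) lies between the finger pads, 19 mm behind the fingertips; this is the grasp point; z points along the fingers, y is the line along which they close (so a half turn about z gives the same grasp; the last joint's range is limited). The gripper opens to 88 mm and grips with 3 to 60 N. Pads are 18 mm wide; open, the fingers measure 123 mm over their backs; the gripper's body (75 mm by 187 mm) begins 45 mm behind the grasp point.
Start: joints at [-1.571, 0.313, 1.498, -0, 1.331, -0.223], TCP at [0.116, -0.512, 0.257] pointing down, gripper open.
Joint ranges: [-2.94, 2.94], [-0.97, 2.17], [0.19, 2.56], [-1.23, 4.37], [0.02, 3.11], [-2.88, 2.88]. Speed limits (rad/s): [2.39, 2.39, 3.01, 3.14, 3.14, 3.14].

### API

Orientations are given as a unit quaternion [w, x, y, z].
In Python, from rig import sensors, optics, r gives the robot as it stands. The module is installed in compiled form; this text tells all that it offers.
- The arm moves only by the tool arm_command, never from a script. Its argument "rows" is one flat list of numbers, 7 for each row, row after row: the opening, from -1 (shut) to 1 (fully open), then the shift along the tool's x, y, z in units of 0.3 m (1.0 is 0.3 m), then the turn, a rotation vector about the tool's x, y, z in units of 360 degrees (1.0 is 360 degrees). A call has exactly 10 rows; each row shifts and turns the commanded pose from where the row before left it, along the tool's axes as they then stand; what a row does not reach is not made up. A row lasts 1/8 s, in which the tool goes at most 62.5 mm and 10.7 degrees, less where a joint would pass 70% of its speed; a pose out of reach is approached as far as the arm can. A call with a number of a shift or a turn outside -1 to 1 is refused whole. A call with a gripper value outside its range is refused whole. The fingers move at their own pace and stop on an object; "newtons" is the grip in N (left out, the last holds). Time passes only in rows, so rows that do not move let the fingers close, or fill a call up. It gives the time, the measured TCP pose, the force, the opening and the grip force at its end, in the units of the state.
- sensors.read_state(): the state, without advancing time (a new reading comes with each control period).
- optics.grab_frame(name): name is "scene" or "top"; returns a dict with "pixels" (400x640x3 uint8, red, green, blue), "vfov" (degrees; the focal length in pixels is half the picture's height over the tangent of half this angle, whatever the lens; pixels are square), "cx", "cy" (the principal point, pixels), "cam_to_world" (4x4, takes a point from camera to world coordinates). Camera axes: x right, y up, looking along -z (the intrinsics and any distortion apply to the point x, -y, -z); pixel columns grow to the right and rows downward; lengths in m; the calibration is good to about 2 mm. A picture is of the moment at which its call begins. There is no depth.
- r.hand_in(): hands the job in; it is judged then, once.
The state is a dict: "clock": time; "joint_pos": joint angles; "joint_vel": joint speeds; "joint_torque": joint torques, N m; "position": TCP position; "tcp_rot": TCP orientation; "contact_force": force on the tool from outside, world axes, zero at the start; "torque": the same for the moment, N m; "grip_width": finger opening in m; "grip_force": force on a finger pad.
Only numpy, scipy, OpenCV 4.12 (cv2) and the standard library are available. Lean on these libraries where they do the work, as an engineer would, in place of code of your own. Each camera call takes 0.05 s, during which the arm holds its last target. There are 200 camera calls.

## Working session

There is one attempt and no reset: what is moved stays moved. The work goes in short steps, Python scripts to look and compute and a tool call to move; the robot and the scene stay as the last step left them, time stands still between calls to the robot, and variables do not carry over. Pictures are saved under pics/ and viewed, at most 14 in all, crops included, and the job is handed in when it is done.

Besides the shell and the picture viewer there is one more tool, called after "Request:" by a JSON object that holds its "method" and its "body". arm_command: Moves the arm, as the interface text tells. Shifts and turns lie within -1 to 1; 1 stands for 0.3 m of shift or 360 degrees of turn. Its arguments: {"type":"object","properties":{"rows":{"type":"array"},"newtons":{"type":"number"}},"required":["rows"]}

```bash
mkdir -p pics
python3 - <<'E'
from rig import sensors, optics, r
import cv2,numpy as np
s=sensors.read_state();print({k:np.round(v,4).tolist() for k,v in s.items()})
for n in("scene","top"):
    f=optics.grab_frame(n);cv2.imwrite(f"pics/{n}0.png",f["pixels"][:,:,::-1])
    print(n,f["vfov"],f["cx"],f["cy"],np.round(f["cam_to_world"],4).tolist(),[k for k in f])
E
```

```text
{'clock': 0.0, 'joint_pos': [-1.5714, 0.3134, 1.4984, -0.0, 1.3309, -0.2234], 'joint_vel': [-0.0008, 0.0015, -0.0009, -0.0006, -0.0007, -0.0002], 'joint_torque': [-0.0023, -40.2213, -25.2273, 0.0693, 0.0353, -0.0001], 'position': [0.116, -0.5118, 0.2569], 'tcp_rot': [-0.0006, 0.9938, 0.1112, 0.0001], 'contact_force': [-0.0029, 1.4319, 0.633], 'torque': [-0.0102, 0.0017, -0.0339], 'grip_force': 0.0, 'grip_width': 0.0882}
scene 45.86435584960709 318.39079729877204 199.03571539859166 [[-0.8711, -0.4057, 0.2767, 0.9214], [0.4908, -0.7375, 0.464, 0.5717], [0.0158, 0.54, 0.8415, 1.1306], [0.0, 0.0, 0.0, 1.0]] ['pixels', 'vfov', 'cx', 'cy', 'cam_to_world']
top 48.92499607165914 318.1171940282443 200.10114278950857 [[-0.0212, 0.9961, -0.0862, 0.4798], [-0.9997, -0.0221, -0.0094, -0.0206], [-0.0113, 0.086, 0.9962, 1.2094], [0.0, 0.0, 0.0, 1.0]] ['pixels', 'vfov', 'cx', 'cy', 'cam_to_world']
```

View pics/top0.png

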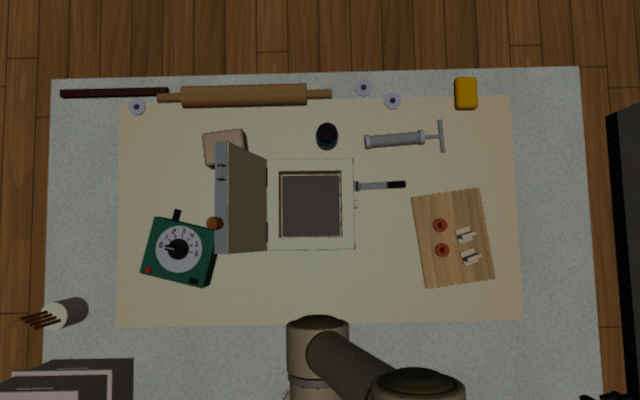

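View pics/scene0.png

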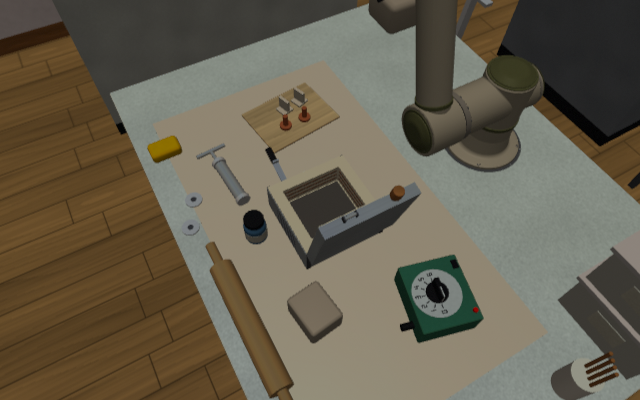

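The top view shows the kiln rim about (267–354, 158–250), the dial at (178,249), the knob at (215,223) and the clamp tab at (397,185). It also shows two stamps at (440,225) and (441,250) and two tiles at (465,236) and (470,257). I'll zoom in to measure.

```bash
cat > h.py <<'E'
import numpy as np,cv2
from rig import sensors,optics,r
from scipy.spatial.transform import Rotation as R
def grab(n): return optics.grab_frame(n)
def ray(f,u,v):
    F=200/np.tan(np.radians(f["vfov"])/2);M=np.array(f["cam_to_world"])
    d=M[:3,:3]@np.array([(u-f["cx"])/F,-(v-f["cy"])/F,-1]);return M[:3,3],d
def atz(f,u,v,z):
    o,d=ray(f,u,v);return o+d*(z-o[2])/d[2]
def proj(f,P):
    F=200/np.tan(np.radians(f["vfov"])/2);M=np.array(f["cam_to_world"])
    c=(np.atleast_2d(P)-M[:3,3])@M[:3,:3];return np.c_[f["cx"]+F*c[:,0]/-c[:,2],f["cy"]-F*c[:,1]/-c[:,2]]
def tri(fa,pa,fb,pb):
    A=np.zeros((3,3));b=np.zeros(3);rs=[ray(fa,*pa),ray(fb,*pb)]
    for o,d in rs:
        d=d/np.linalg.norm(d);Q=np.eye(3)-np.outer(d,d);A+=Q;b+=Q@o
    p=np.linalg.solve(A,b)
    return p,[np.linalg.norm(np.cross(p-o,d/np.linalg.norm(d))) for o,d in rs]
def crop(f,x0,x1,y0,y1,s):
    im=cv2.resize(f["pixels"][y0:y1,x0:x1,::-1],None,fx=s,fy=s,interpolation=cv2.INTER_CUBIC)
    im=cv2.convertScaleAbs(im,alpha=1.5,beta=10)
    for u in range((x0+9)//10*10,x1,10):
        cv2.line(im,((u-x0)*s,0),((u-x0)*s,6),(0,255,255),1);cv2.putText(im,str(u),((u-x0)*s,16),0,.33,(0,0,255),1)
    for v in range((y0+9)//10*10,y1,10):
        cv2.line(im,(0,(v-y0)*s),(6,(v-y0)*s),(0,255,255),1);cv2.putText(im,str(v),(8,(v-y0)*s+4),0,.33,(0,0,255),1)
    return im
def stack(*ims):
    H=max(i.shape[0] for i in ims);return np.hstack([cv2.copyMakeBorder(i,0,H-i.shape[0],0,4,0) for i in ims])
E
python3 - <<'E'
from h import *
t=grab("top");s=grab("scene")
a=stack(crop(t,405,500,180,295,4),crop(s,238,344,75,155,3));print(a.shape);cv2.imwrite("pics/board.png",a)
a=stack(crop(t,135,425,125,295,2),np.zeros((5,5,3),np.uint8));b=crop(s,235,490,140,345,2)
cv2.imwrite("pics/kilnT.png",crop(t,135,405,130,290,2)[:, :]) 
x=stack(crop(t,210,410,130,260,4));cv2.imwrite("pics/kt.png",x)
cv2.imwrite("pics/ks.png",crop(s,240,490,145,345,3));print(x.shape)
E
```

```text
(460, 706, 3)
(520, 804, 3)
```

View pics/board.png

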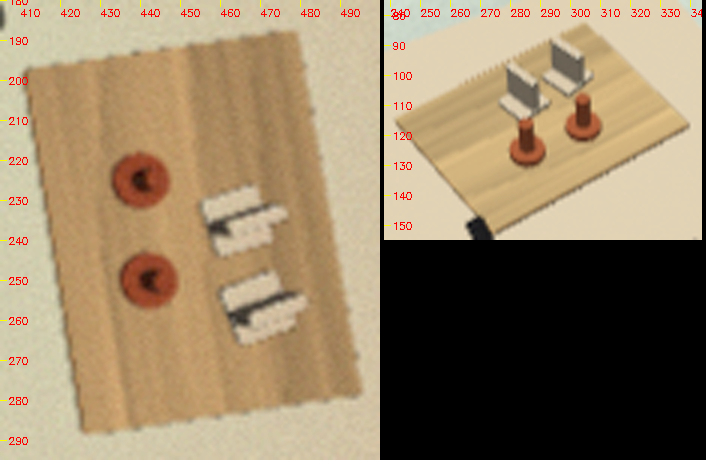

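View pics/kt.png

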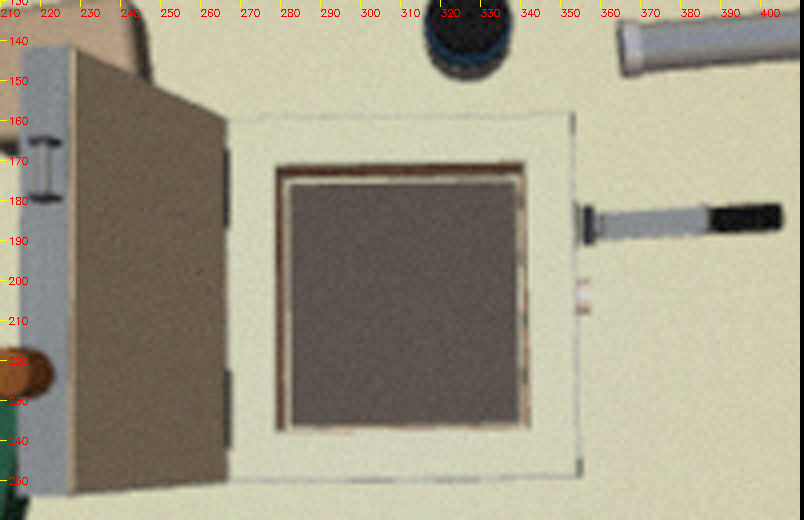

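View pics/ks.png

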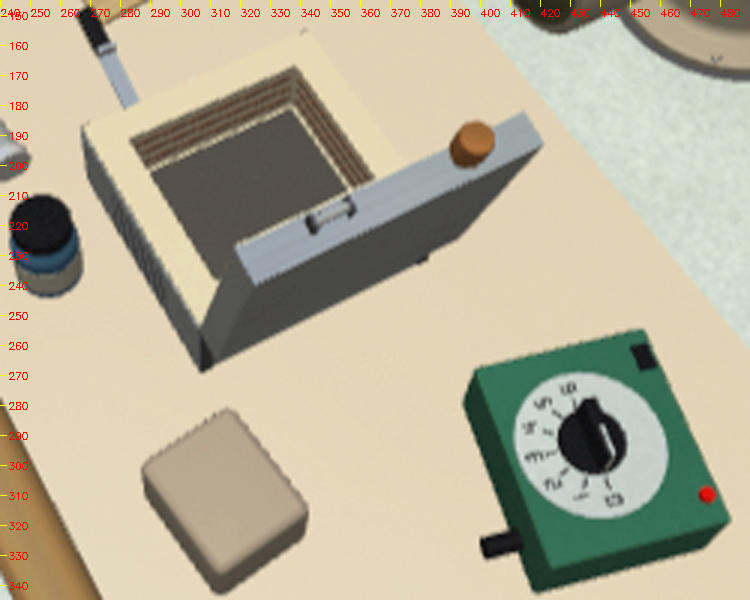

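```bash
cat > fit.py <<'E'
from h import *
from scipy.optimize import least_squares
def rect(f,px,z,L,W,c0=(0,0)):
    # px corners in order (+x,+y),(+x,-y),(-x,-y),(-x,+y) ; returns x,y,yaw,residual
    P=np.array([atz(f,u,v,z)[:2] for u,v in px])
    q=np.array([[L,W],[L,-W],[-L,-W],[-L,W]])/2
    fun=lambda p:(q@np.array([[np.cos(p[2]),np.sin(p[2])],[-np.sin(p[2]),np.cos(p[2])]])+p[:2]-P).ravel()
    o=least_squares(fun,[*P.mean(0),0]);return np.round(o.x,4),np.round(o.fun,4)
E
python3 - <<'E'
from fit import *
t=grab("top");s=grab("scene")
print("kiln top",rect(t,[(266.5,160),(353.3,158.3),(355,248.5),(267,250.2)],.097,.23,.22))
S=lambda x,y:(240+x/3,145+y/3)
B=lambda x,y:(238+(x-384)/3,75+y/3)
print("rim scene front corner(+x,-y)",atz(s,*S(82,127),.097))
print("kiln chamber floor TL.. top",atz(t,210+290/4,130+182/4,.035),atz(t,210+520/4,130+425/4,.035))
print("board",rect(t,[(411.5,197.5),(479,188),(494.5,278),(425.5,288.5)],.008,.25,.19))
print("tileA",rect(t,[(455.7,231.7),(468.7,226.2),(472.5,240.7),(459.3,243.7)],.015,.04,.04))
print("tileB",rect(t,[(460,252.5),(473,247.5),(478.5,261.5),(465,266.2)],.015,.04,.04))
print("scene tile plate-top mids", atz(s,*B(523,74),.056),atz(s,*B(567.5,51),.056))
print("stamp top foot",atz(t,405+140/4,180+180/4,.018),atz(t,405+149/4,180+280/4,.018))
print("stamp scene foot",atz(s,*B(527,149),.015),atz(s,*B(583,124),.015))
print("knob",tri(t,(214.5,223),s,S(474,145)))
print("tab",tri(t,(397,184.3),s,(273,155)), atz(t,353+4,186,.05))
print("dial",atz(s,*S(596,425),.117),"red",atz(s,*S(707,495),.082))
print("lid top corners",tri(t,(215.5,142),s,S(237,243)),tri(t,(215.5,253.5),s,S(525,113)))
cv2.imwrite("pics/dial.png",stack(crop(t,135,225,200,295,4),crop(s,255,300,140,185,8)))
E
```

```text
kiln top (array([ 0.5669,  0.0097, -0.0051]), array([ 0.0004, -0.0009, -0.    ,  0.0015, -0.0005,  0.0005,  0.0002,
       -0.001 ]))
rim scene front corner(+x,-y) [ 0.68152397 -0.09492906  0.097     ]
kiln chamber floor TL.. top [0.65010856 0.08518142 0.035     ] [ 0.48357353 -0.06562674  0.035     ]
board (array([ 0.4735, -0.3718,  0.118 ]), array([ 0.0013,  0.0022,  0.0016, -0.0011, -0.0024, -0.0018, -0.0006,
        0.0006]))
tileA (array([ 0.4784, -0.4009,  0.2575]), array([ 0.0034,  0.0025, -0.0005, -0.0005,  0.    , -0.0024, -0.0029,
        0.0004]))
tileB (array([ 0.421 , -0.4117,  0.3209]), array([ 0.0004,  0.0014,  0.0004, -0.001 ,  0.0001, -0.0008, -0.0008,
        0.0004]))
scene tile plate-top mids [ 0.48051583 -0.39263364  0.056     ] [ 0.42422617 -0.39989309  0.056     ]
stamp top foot [ 0.50814794 -0.3367221   0.018     ] [ 0.44100971 -0.33973053  0.018     ]
stamp scene foot [ 0.50889028 -0.33229212  0.015     ] [ 0.44128489 -0.33503621  0.015     ]
knob (array([0.51279409, 0.19681668, 0.33320468]), [np.float64(0.001930811833721784), np.float64(0.001930811833721752)])
tab (array([ 0.61275678, -0.21518574,  0.05910491]), [np.float64(0.0044790867785431164), np.float64(0.004479086778542919)]) [ 0.61534021 -0.11348454  0.05      ]
dial [0.46403821 0.35290704 0.117     ] red [0.40829521 0.43278739 0.082     ]
lid top corners (array([0.68364221, 0.19004998, 0.33274504]), [np.float64(0.0060895501040098944), np.float64(0.006089550104009927)]) (array([0.45731805, 0.1922816 , 0.32644283]), [np.float64(0.004762118751696957), np.float64(0.00476211875169699)])
```

View pics/dial.png

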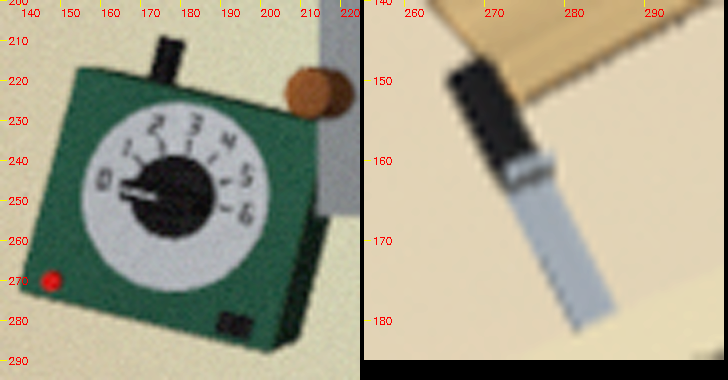

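```bash
cat >> fit.py <<'E'
def det(f,box=(395,505,175,300)):
    x0,x1,y0,y1=box;h=cv2.cvtColor(f["pixels"][y0:y1,x0:x1],cv2.COLOR_RGB2HSV).astype(int);o=[]
    H,Sx,V=h[...,0],h[...,1],h[...,2]
    for name,m in(("stamp",((H<9)|(H>172))&(Sx>120)&(V>60)),("tile",(Sx<60)&(V>110))):
        m=cv2.morphologyEx(m.astype(np.uint8),cv2.MORPH_CLOSE,np.ones((3,3)))
        n,l,st,c=cv2.connectedComponentsWithStats(m)
        for i in range(1,n):
            if 60<st[i,4]<600:
                u,v=c[i]+[x0,y0];rr=cv2.minAreaRect(np.argwhere(l==i)[:,::-1].astype(np.float32))
                o.append((name,round(u,1),round(v,1),int(st[i,4]),round(rr[2]),np.round(atz(f,u,v,.018 if name=="stamp" else .025)[:2],4).tolist()))
    return o
def plan(p,th,n=10,start=None):
    s=sensors.read_state();w=np.array(s["tcp_rot"]);p0=np.array(s["position"]);Rm=R.from_quat(w[[1,2,3,0]]).as_matrix()
    t0=np.arctan2(Rm[1,0],Rm[0,0])
    if start is not None:p0=np.array(start[:3]);t0=start[3]
    d=(np.array(p)-p0)/n;dt=th-t0
    dt=dt/n
    print("now",np.round(p0,4),"th",round(t0,4),"step",np.round(d,4),"turn deg/row",round(np.degrees(dt),2))
    for i in range(n):
        a=t0+dt*i;X=np.array([np.cos(a),np.sin(a),0]);Y=np.array([np.sin(a),-np.cos(a),0])
        print([round(float(v),3)+0. for v in(d@X/.3,d@Y/.3,-d[2]/.3,0,0,-dt/2/np.pi)])
E
python3 - <<'E'
from fit import *
t=grab("top")
for o in det(t):print(o)
print("tab",atz(t,387.3,184.5,.07)[:2],atz(t,405.5,184.2,.086)[:2])
P=np.array([[155,216.7],[140,272.5],[202,288]]);Q=[atz(t,*p,.08)[:2] for p in P];print(Q,(Q[0]+Q[2])/2)
e=Q[0]-Q[1];print("yaw",np.arctan2(e[1],e[0]),"dial",atz(t,179,249.2,.081)[:2],"unit lens",np.linalg.norm(e),np.linalg.norm(Q[2]-Q[1]))
plan([.508,-.3367,.16],np.pi/2)
E
```

```text
('stamp', np.float64(439.7), np.float64(224.8), 105, 76, [0.5088, -0.3358])
('stamp', np.float64(441.6), np.float64(249.5), 105, 45, [0.4424, -0.338])
('tile', np.float64(464.2), np.float64(234.2), 109, 72, [0.4819, -0.3984])
tab [ 0.61515666 -0.19083038] [ 0.61297821 -0.23509902]
[array([0.54384408, 0.41200186]), array([0.40202272, 0.44892579]), array([0.35978423, 0.2900562 ])] [0.45181415 0.35102903]
yaw -0.25470076413117104 dial [0.45913549 0.34900474] unit lens 0.14654922855217611 0.16438867305277743
now [ 0.116  -0.512   0.2573] th 0.2228 step [ 0.0392  0.0175 -0.0097] turn deg/row 7.72
[0.14, -0.028, 0.032, 0.0, 0.0, -0.021]
[0.143, -0.009, 0.032, 0.0, 0.0, -0.021]
[0.143, 0.01, 0.032, 0.0, 0.0, -0.021]
[0.14, 0.029, 0.032, 0.0, 0.0, -0.021]
[0.135, 0.048, 0.032, 0.0, 0.0, -0.021]
[0.127, 0.066, 0.032, 0.0, 0.0, -0.021]
[0.117, 0.082, 0.032, 0.0, 0.0, -0.021]
[0.105, 0.097, 0.032, 0.0, 0.0, -0.021]
[0.091, 0.11, 0.032, 0.0, 0.0, -0.021]
[0.075, 0.122, 0.032, 0.0, 0.0, -0.021]
```

```bash
cat > cal.py <<'E'
from fit import *
t=grab("top");s=grab("scene")
S=lambda x,y:(240+x/3,145+y/3)
B=lambda x,y:(238+(x-384)/3,75+y/3)
# (cam, obj, localcorner, px)
sz={"k":(.23,.22,.097),"b":(.25,.19,.008),"c":(.15,.17,.08)}
obs=[("t","k",1,1,266.5,160),("t","k",1,-1,353.3,158.3),("t","k",-1,-1,355,248.5),("t","k",-1,1,267,250.2),
("t","b",1,1,411.5,197.5),("t","b",1,-1,479,188),("t","b",-1,-1,494.5,278),("t","b",-1,1,425.5,288.5),
("t","c",1,1,155,216.7),("t","c",-1,1,140,272.5),("t","c",-1,-1,202,288),
("s","k",1,-1,*S(82,127)),("s","k",-1,-1,*S(305,38)),
("s","b",1,-1,*B(590,25)),("s","b",1,1,*B(397,120)),("s","b",-1,1,*B(495,233)),("s","b",-1,-1,*B(689,126)),
("s","c",1,1,*S(533,572)),("s","c",-1,1,*S(730,520)),("s","c",-1,-1,*S(645,330)),("s","c",1,-1,*S(474,368))]
# board corner identity in scene resolved by nearest projection
F={"t":t,"s":s}
def dist(f,px,k):
    Fo=200/np.tan(np.radians(f["vfov"])/2);c=np.array([f["cx"],f["cy"]]);d=(px-c)/Fo
    return c+Fo*d*(1+k*(d**2).sum(-1,keepdims=True))
def und(f,px,k):
    px=np.array(px,float);q=px.copy()
    for _ in range(15):q=q+px-dist(f,q,k)
    return q
def corner(o,p,a,b):
    L,W,z=sz[o];c,s_=np.cos(p[2]),np.sin(p[2]);x,y=a*L/2,b*W/2
    return np.array([p[0]+c*x-s_*y,p[1]+s_*x+c*y,z])
def fun(v,full=False):
    P=dict(zip("kbc",v[:9].reshape(3,3)));k={"t":v[9],"s":v[10]};sh={"t":v[11:13],"s":v[13:15]};res=[]
    for cam,o,a,b,u,w in obs:
        X=corner(o,P[o],a,b)
        q=dist(F[cam],proj(F[cam],X),k[cam])[0]+sh[cam];res+=list(q-[u,w])
    return np.r_[res] if full else np.r_[res,v[11:15]*1.0,v[9:11]*3]
if __name__=="__main__":
    v0=np.r_[.567,.01,0,.4735,-.372,.118,.452,.351,-.255,0,0,0,0,0,0]
    for i in (0,1):
        # relabel scene board corners by nearest projection
        P=dict(zip("kbc",v0[:9].reshape(3,3)))
        for j,(cam,o,a,b,u,w) in enumerate(obs):
            if cam=="s" and o!="k":
                best=min(((x,y) for x in(1,-1) for y in(1,-1)),key=lambda q:np.linalg.norm(proj(s,corner(o,P[o],*q))[0]-[u,w]));obs[j]=(cam,o,*best,u,w)
        o=least_squares(fun,v0,loss="soft_l1");v0=o.x
    print(np.round(o.x,4));rr=fun(o.x,1).reshape(-1,2)
    for q,e in zip(obs,rr):print(q[:4],np.round(e,1))
    np.save("cal.npy",o.x)
E
python3 cal.py
```

```text
[ 0.5674  0.0119 -0.0065  0.4722 -0.3719  0.1188  0.452   0.3558 -0.2647
 -0.0595 -0.0666  0.843   0.1087  0.5331  2.0081]
('t', 'k', 1, 1) [ 0.5 -0.2]
('t', 'k', 1, -1) [-0.5  0.1]
('t', 'k', -1, -1) [-0.3  0.2]
('t', 'k', -1, 1) [ 0.4 -0.3]
('t', 'b', 1, 1) [-0.2  0.2]
('t', 'b', 1, -1) [-0.1  0.1]
('t', 'b', -1, -1) [-0.4  0.5]
('t', 'b', -1, 1) [0.1 0.3]
('t', 'c', 1, 1) [-0.1 -1.1]
('t', 'c', -1, 1) [-0.4 -0.6]
('t', 'c', -1, -1) [0.3 0.5]
('s', 'k', 1, -1) [-0.1  1. ]
('s', 'k', -1, -1) [ 0.5 -2. ]
('s', 'b', -1, -1) [-1.  -0.3]
('s', 'b', 1, -1) [-0.5 -0.1]
('s', 'b', 1, 1) [-0.6  0.1]
('s', 'b', -1, 1) [0.3 0.1]
('s', 'c', 1, 1) [ 5. -1.]
('s', 'c', -1, 1) [-0.3  0.3]
('s', 'c', -1, -1) [-0.3 -0.4]
('s', 'c', 1, -1) [0.1 0.3]
```

Request:
{"method": "arm_command", "body": {"rows": [0.0, 0.14, -0.028, 0.032, 0, 0, -0.021, 0.0, 0.143, -0.009, 0.032, 0, 0, -0.021, 0.0, 0.143, 0.01, 0.032, 0, 0, -0.021, 0.0, 0.14, 0.029, 0.032, 0, 0, -0.021, 0.0, 0.135, 0.048, 0.032, 0, 0, -0.021, 0.0, 0.127, 0.066, 0.032, 0, 0, -0.021, 0.0, 0.117, 0.082, 0.032, 0, 0, -0.021, 0.0, 0.105, 0.097, 0.032, 0, 0, -0.021, 0.0, 0.091, 0.11, 0.032, 0, 0, -0.021, 0.0, 0.075, 0.122, 0.032, 0, 0, -0.021]}}

```text
clock: 1.7
position: [0.5113, -0.3413, 0.1611]
tcp_rot: [0.0, 0.716, 0.699, -0.0]
contact_force: [-0.3, -0.1, 0.5]
grip_width: 0.0444
grip_force: 0.0
```

```bash
cat >> fit.py <<'E'
import os
if os.path.exists("cal.npy"):
    CV=np.load("cal.npy")
    def fix(f,cam,u,v):
        k,sh=(CV[9],CV[11:13]) if cam=="t" else (CV[10],CV[13:15])
        Fo=200/np.tan(np.radians(f["vfov"])/2);c=np.array([f["cx"],f["cy"]]);px=np.array([u,v])-sh;q=px.copy()
        for _ in range(15):
            d=(q-c)/Fo;q=q+px-(c+Fo*d*(1+k*(d@d)))
        return q
    def az(f,cam,u,v,z): return np.round(atz(f,*fix(f,cam,u,v),z),4)
E
python3 - <<'E'
from fit import *
t=grab("top");s=grab("scene")
S=lambda x,y:(240+x/3,145+y/3)
B=lambda x,y:(238+(x-384)/3,75+y/3)
for n,p in(("st0",(439.9,225)),("st1",(442.1,250))):print(n,az(t,"t",*p,.016))
for n,p in(("st0",B(527,149)),("st1",B(583,124))):print(n,az(s,"s",*p,.014))
for c in([(455.7,231.7),(468.7,226.2),(472.5,240.7),(459.3,243.7)],[(460,252.5),(473,247.5),(478.5,261.5),(465,266.2)]):
    print("tile",rect(t,[fix(t,"t",*p) for p in c],.015,.04,.04))
print("tile scene",az(s,"s",*B(523,74),.056),az(s,"s",*B(567.5,51),.056))
print("dial",az(t,"t",179,249.2,.081),az(s,"s",*S(596,425),.117),az(s,"s",*S(590,446),.081))
print("knob",tri(t,fix(t,"t",214.5,223),s,fix(s,"s",*S(474,145))))
print("tab",tri(t,fix(t,"t",405.3,184),s,fix(s,"s",268,149)),az(t,"t",387.3,184.5,.07)[:2],az(t,"t",405.5,184.2,.086)[:2])
cv2.imwrite("pics/g1.png",stack(crop(t,385,505,175,295,4),crop(s,220,340,40,150,2)))
E
```

```text
st0 [ 0.5082 -0.3363  0.016 ]
st1 [ 0.4405 -0.3394  0.016 ]
st0 [ 0.5061 -0.342   0.014 ]
st1 [ 0.438  -0.3449  0.014 ]
tile (array([ 0.478 , -0.4014,  0.2574]), array([ 0.0032,  0.002 , -0.0007, -0.0003,  0.0002, -0.0019, -0.0028,
        0.0002]))
tile (array([ 0.42  , -0.4126,  0.3212]), array([ 0.0001,  0.0009,  0.0002, -0.0009,  0.0003, -0.0002, -0.0006,
        0.0003]))
tile scene [ 0.4777 -0.4026  0.056 ] [ 0.4209 -0.4102  0.056 ]
dial [0.4586 0.3537 0.081 ] [0.4614 0.3504 0.117 ] [0.46   0.3545 0.081 ]
knob (array([0.51354283, 0.19660345, 0.34072619]), [np.float64(0.0007271734728878975), np.float64(0.0007271734728878274)])
tab (array([ 0.61508624, -0.23505428,  0.07405637]), [np.float64(0.00032130922161929305), np.float64(0.000321309221619462)]) [ 0.6155 -0.1889] [ 0.6134 -0.2335]
```

View pics/g1.png

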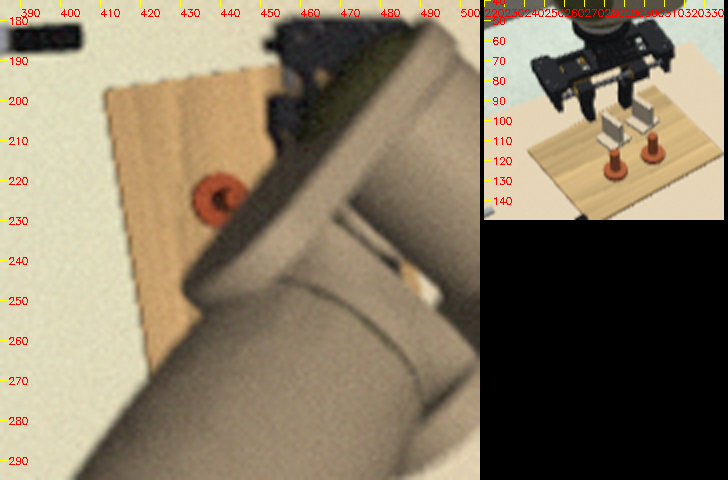

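Two pieces are still where I measured them, and the gripper is just beyond stamp0 at (439,224). Lowering onto stamp0.

Request:
{"method": "arm_command", "body": {"rows": [-0.1, 0.007, -0.013, 0.1, 0, 0, 0, -0.1, 0, 0, 0.1, 0, 0, 0, -0.1, 0, 0, 0.1, 0, 0, 0, -0.1, 0, 0, 0.06, 0, 0, 0, -0.1, 0, 0, 0.037, 0, 0, 0, -0.1, 0, 0, 0, 0, 0, 0, -1, 0, 0, 0, 0, 0, 0, -1, 0, 0, 0, 0, 0, 0, -1, 0, 0, 0, 0, 0, 0, -1, 0, 0, 0, 0, 0, 0], "newtons": 10}}

```text
clock: 3.05
position: [0.5064, -0.34, 0.0429]
tcp_rot: [0.001, 0.717, 0.697, 0.0]
contact_force: [0.4, -0.5, 4.0]
grip_width: 0.0154
grip_force: 10.0
```

Run:
```python
from fit import *
s=sensors.read_state();print(s["position"],s["grip_width"],s["grip_force"])
p=np.array(s["position"]);
plan([.610,.048,.20],np.pi/2,10,[p[0],p[1],.20,1.5466])
```

```text
[ 0.50642983 -0.33996889  0.04292631] 0.015432190804996868 9.99968558549881
now [ 0.5064 -0.34    0.2   ] th 1.5466 step [0.0104 0.0388 0.    ] turn deg/row 0.14
[0.13, 0.031, 0.0, 0.0, 0.0, 0.0]
[0.13, 0.032, 0.0, 0.0, 0.0, 0.0]
[0.13, 0.032, 0.0, 0.0, 0.0, 0.0]
[0.13, 0.032, 0.0, 0.0, 0.0, 0.0]
[0.13, 0.033, 0.0, 0.0, 0.0, 0.0]
[0.13, 0.033, 0.0, 0.0, 0.0, 0.0]
[0.13, 0.033, 0.0, 0.0, 0.0, 0.0]
[0.13, 0.034, 0.0, 0.0, 0.0, 0.0]
[0.129, 0.034, 0.0, 0.0, 0.0, 0.0]
[0.129, 0.034, 0.0, 0.0, 0.0, 0.0]
```

Request:
{"method": "arm_command", "body": {"rows": [-1, 0, 0, -0.14, 0, 0, 0, -1, 0, 0, -0.14, 0, 0, 0, -1, 0.07, 0.018, -0.12, 0, 0, 0, -1, 0.18, 0.045, 0, 0, 0, 0, -1, 0.18, 0.045, 0, 0, 0, 0, -1, 0.18, 0.045, 0, 0, 0, 0, -1, 0.18, 0.045, 0, 0, 0, 0, -1, 0.18, 0.045, 0, 0, 0, -0.004, -1, 0.18, 0.045, 0, 0, 0, 0, -1, 0.14, 0.037, 0, 0, 0, 0]}}

```text
clock: 4.3
position: [0.6123, 0.0472, 0.1622]
tcp_rot: [-0.0, 0.708, 0.706, -0.0]
contact_force: [0.1, -1.1, -0.5]
grip_width: 0.0155
grip_force: 10.0
```

Run:
```python
from fit import *
plan([.609,.047,.071],np.pi/2,1)
t=grab("top");print(det(t));cv2.imwrite("pics/k1.png",stack(crop(t,255,365,140,260,3),crop(t,395,500,175,295,3)))
```

```text
now [0.6123 0.0472 0.1622] th 1.5684 step [-0.0033 -0.0002 -0.0912] turn deg/row 0.13
[-0.001, -0.011, 0.304, 0.0, 0.0, 0.0]
[('stamp', np.float64(441.5), np.float64(249.8), 109, 0, [0.4417, -0.3377])]
```

Request:
{"method": "arm_command", "body": {"rows": [-1, 0, -0.011, 0.12, 0, 0, 0, -1, 0, 0, 0.1, 0, 0, 0, -1, 0, 0, 0.05, 0, 0, 0, -1, 0, 0, 0.034, 0, 0, 0, -1, 0, 0, 0, 0, 0, 0, -1, 0, 0, 0, 0, 0, 0, -0.1, 0, 0, 0, 0, 0, 0, -0.1, 0, 0, 0, 0, 0, 0, -0.1, 0, 0, 0, 0, 0, 0, -0.1, 0, 0, 0, 0, 0, 0]}}

```text
clock: 5.6
position: [0.609, 0.045, 0.0712]
tcp_rot: [-0.0, 0.708, 0.706, -0.0]
contact_force: [0.2, 0.6, 0.1]
grip_width: 0.0398
grip_force: 0.0
```

Request:
{"method": "arm_command", "body": {"rows": [-0.1, 0, 0, -0.08, 0, 0, 0, -0.1, 0, 0, -0.13, 0, 0, 0, -0.1, -0.05, 0, -0.1, 0, 0, 0, -0.1, -0.18, -0.07, 0, 0, 0, 0, -0.1, -0.19, -0.09, 0, 0, 0, 0, -0.1, -0.19, -0.09, 0, 0, 0, 0, -0.1, -0.19, -0.09, 0, 0, 0, 0, -0.1, -0.19, -0.09, 0, 0, 0, 0, -0.1, -0.19, -0.09, 0, 0, 0, 0, -0.1, -0.11, -0.045, 0, 0, 0, 0]}}

```text
clock: 6.85
position: [0.4379, -0.3413, 0.1643]
tcp_rot: [0.0, 0.709, 0.705, -0.0]
contact_force: [0.9, 0.0, 0.2]
grip_width: 0.0393
grip_force: 0.0
```

Run:
```python
from fit import *
plan([.4395,-.3415,.042],np.pi/2,1)
t=grab("top");s=grab("scene");print(det(t));cv2.imwrite("pics/k2.png",stack(crop(t,255,365,140,260,3),crop(s,235,400,70,250,2)))
```

```text
now [ 0.4379 -0.3413  0.1643] th 1.5651 step [ 0.0016 -0.0002 -0.1223] turn deg/row 0.33
[-0.001, 0.005, 0.408, 0.0, 0.0, -0.001]
[('stamp', np.float64(441.6), np.float64(249.6), 107, 90, [0.4422, -0.3382])]
```

View pics/k2.png

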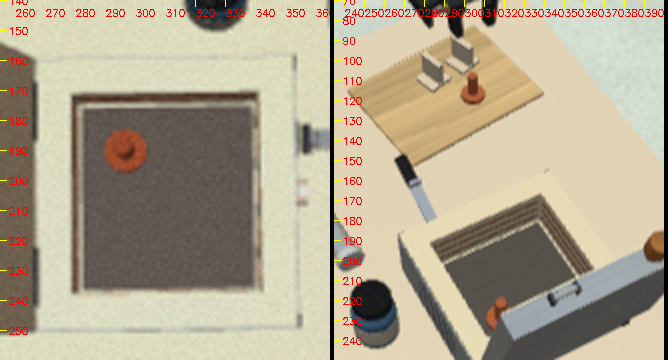

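Stamp0 stands in the kiln at (292,189) in the top view, and the other three have not moved. Next is stamp1.

Request:
{"method": "arm_command", "body": {"rows": [-0.1, 0, 0.005, 0.12, 0, 0, 0, -0.1, 0, 0, 0.12, 0, 0, 0, -0.1, 0, 0, 0.1, 0, 0, 0, -0.1, 0, 0, 0.067, 0, 0, 0, -0.1, 0, 0, 0, 0, 0, 0, -1, 0, 0, 0, 0, 0, 0, -1, 0, 0, 0, 0, 0, 0, -1, 0, 0, 0, 0, 0, 0, -1, 0, 0, 0, 0, 0, 0, -1, 0, 0, 0, 0, 0, 0]}}

```text
clock: 8.2
position: [0.4412, -0.3391, 0.0428]
tcp_rot: [0.001, 0.708, 0.706, 0.0]
contact_force: [-1.7, 1.4, 6.5]
grip_width: 0.0156
grip_force: 10.0
```

Request:
{"method": "arm_command", "body": {"rows": [-1, 0, 0, -0.14, 0, 0, 0, -1, 0, 0, -0.14, 0, 0, 0, -1, 0.07, 0.018, -0.12, 0, 0, 0, -1, 0.18, 0.037, 0, 0, 0, 0, -1, 0.18, 0.037, 0, 0, 0, 0, -1, 0.18, 0.037, 0, 0, 0, 0, -1, 0.18, 0.037, 0, 0, 0, 0, -1, 0.18, 0.037, 0, 0, 0, 0, -1, 0.18, 0.037, 0, 0, 0, 0, -1, 0.15, 0.034, 0, 0, 0, 0]}}

```text
clock: 9.45
position: [0.5244, 0.0528, 0.162]
tcp_rot: [0.0, 0.708, 0.706, -0.0]
contact_force: [-0.4, -1.2, -0.9]
grip_width: 0.0156
grip_force: 10.0
```

Run:
```python
from fit import *
plan([.525,.047,.071],np.pi/2,1)
```

```text
now [0.5244 0.0528 0.162 ] th 1.568 step [ 0.0006 -0.0058 -0.091 ] turn deg/row 0.16
[-0.019, 0.002, 0.303, 0.0, 0.0, 0.0]
```

Request:
{"method": "arm_command", "body": {"rows": [-1, -0.019, 0.002, 0.12, 0, 0, 0, -1, 0, 0, 0.1, 0, 0, 0, -1, 0, 0, 0.05, 0, 0, 0, -1, 0, 0, 0.033, 0, 0, 0, -1, 0, 0, 0, 0, 0, 0, -1, 0, 0, 0, 0, 0, 0, -0.2, 0, 0, 0, 0, 0, 0, -0.2, 0, 0, 0, 0, 0, 0, -0.2, 0, 0, 0, 0, 0, 0, -0.2, 0, 0, 0, 0, 0, 0]}}

```text
clock: 10.7
position: [0.525, 0.0451, 0.0712]
tcp_rot: [0.0, 0.708, 0.706, 0.0]
contact_force: [-0.6, 1.2, 0.5]
grip_width: 0.0351
grip_force: 0.0
```

Request:
{"method": "arm_command", "body": {"rows": [-0.2, 0, 0, -0.08, 0, 0, 0, -0.2, 0, 0, -0.13, 0, 0, 0, -0.2, -0.2, -0.02, -0.05, 0, 0, 0, -0.2, -0.2, -0.02, -0.04, 0, 0, 0, -0.2, -0.2, -0.02, 0, 0, 0, 0, -0.2, -0.2, -0.02, 0, 0, 0, 0, -0.2, -0.2, -0.02, 0, 0, 0, 0, -0.2, -0.2, -0.02, 0, 0, 0, 0, -0.2, -0.2, -0.02, 0, 0, 0, -0.021, -0.2, -0.096, -0.015, 0, 0, 0, -0.021]}}

```text
clock: 11.95
position: [0.4797, -0.4067, 0.1608]
tcp_rot: [-0.0, 0.609, 0.794, -0.0]
contact_force: [0.5, 0.4, -0.7]
grip_width: 0.0348
grip_force: 0.0
```

Run:
```python
from fit import *
plan([.478,-.402,.043],1.835,1)
t=grab("top");s=grab("scene");cv2.imwrite("pics/k3.png",stack(crop(t,255,365,140,260,3),crop(s,235,400,70,250,2)))
print(det(t,(255,365,140,260)))
```

```text
now [ 0.4797 -0.4067  0.1608] th 1.8331 step [-0.0017  0.0047 -0.1178] turn deg/row 0.11
[0.017, -0.002, 0.393, 0.0, 0.0, 0.0]
[('stamp', np.float64(296.5), np.float64(189.8), 157, 45, [0.6124, 0.0491]), ('stamp', np.float64(298.3), np.float64(221.2), 166, 45, [0.5266, 0.0457])]
```

View pics/k3.png

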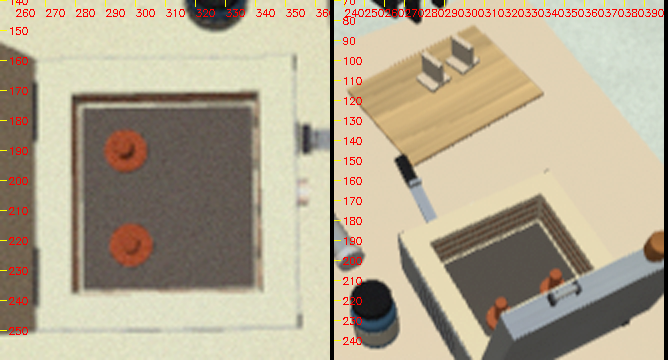

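Both stamps stand in the kiln, at (296,190) and (298,221), and the tiles have not moved. Grasping tile A.

Request:
{"method": "arm_command", "body": {"rows": [-0.2, 0.017, -0.002, 0.12, 0, 0, 0, -0.2, 0, 0, 0.12, 0, 0, 0, -0.2, 0, 0, 0.09, 0, 0, 0, -0.2, 0, 0, 0.063, 0, 0, 0, -0.2, 0, 0, 0, 0, 0, 0, -1, 0, 0, 0, 0, 0, 0, -1, 0, 0, 0, 0, 0, 0, -1, 0, 0, 0, 0, 0, 0, -1, 0, 0, 0, 0, 0, 0, -1, 0, 0, 0, 0, 0, 0]}}

```text
clock: 13.3
position: [0.4792, -0.3993, 0.044]
tcp_rot: [0.001, 0.609, 0.793, -0.0]
contact_force: [-0.8, 0.8, 5.4]
grip_width: 0.0101
grip_force: 10.0
```

Request:
{"method": "arm_command", "body": {"rows": [-1, 0, 0, -0.14, 0, 0, 0, -1, 0, 0, -0.14, 0, 0, 0, -1, 0, 0, -0.12, 0, 0, 0.021, -1, 0, 0, 0, 0, 0, 0.021, -1, 0.19, 0.065, 0, 0, 0, 0, -1, 0.19, 0.065, 0, 0, 0, 0, -1, 0.19, 0.065, 0, 0, 0, 0, -1, 0.19, 0.065, 0, 0, 0, 0, -1, 0.19, 0.065, 0, 0, 0, 0, -1, 0.19, 0.065, 0, 0, 0, 0]}}

```text
clock: 14.55
position: [0.5973, -0.0556, 0.1631]
tcp_rot: [-0.0, 0.708, 0.706, -0.0]
contact_force: [0.2, -0.4, -0.2]
grip_width: 0.0096
grip_force: 10.0
```

Run:
```python
from fit import *
plan([.609,-.025,.071],np.pi/2,1)
```

```text
now [ 0.5973 -0.0556  0.1631] th 1.5672 step [ 0.0117  0.0306 -0.0921] turn deg/row 0.2
[0.102, 0.039, 0.307, 0.0, 0.0, -0.001]
```

Request:
{"method": "arm_command", "body": {"rows": [-1, 0.102, 0.039, 0, 0, 0, 0, -1, 0, 0, 0.12, 0, 0, 0, -1, 0, 0, 0.1, 0, 0, 0, -1, 0, 0, 0.05, 0, 0, 0, -1, 0, 0, 0.036, 0, 0, 0, -1, 0, 0, 0, 0, 0, 0, -0.2, 0, 0, 0, 0, 0, 0, -0.2, 0, 0, 0, 0, 0, 0, -0.2, 0, 0, 0, 0, 0, 0, -0.2, 0, 0, 0, 0, 0, 0]}}

```text
clock: 15.8
position: [0.6089, -0.0269, 0.0716]
tcp_rot: [0.0, 0.708, 0.706, 0.0]
contact_force: [-0.9, -0.2, -0.0]
grip_width: 0.0351
grip_force: 0.0
```

Request:
{"method": "arm_command", "body": {"rows": [-0.2, 0, 0, -0.08, 0, 0, 0, -0.2, 0, 0, -0.13, 0, 0, 0, -0.2, -0.09, -0.04, -0.05, 0, 0, 0, -0.2, -0.18, -0.088, -0.04, 0, 0, 0, -0.2, -0.18, -0.088, 0, 0, 0, 0, -0.2, -0.18, -0.088, 0, 0, 0, 0, -0.2, -0.18, -0.088, 0, 0, 0, 0, -0.2, -0.18, -0.088, 0, 0, 0, 0, -0.2, -0.18, -0.088, 0, 0, 0, -0.025, -0.2, -0.11, -0.08, 0, 0, 0, -0.025]}}

```text
clock: 17.05
position: [0.4171, -0.4158, 0.1615]
tcp_rot: [0.0, 0.588, 0.809, -0.0]
contact_force: [0.7, 0.2, -0.9]
grip_width: 0.0352
grip_force: 0.0
```

Run:
```python
from fit import *
plan([.4205,-.411,.043],1.88,1)
t=grab("top");s=grab("scene");cv2.imwrite("pics/k4.png",stack(crop(t,255,365,140,260,3),crop(s,235,400,70,250,2)))
print(det(t,(255,365,140,260)))
```

```text
now [ 0.4171 -0.4158  0.1615] th 1.8851 step [ 0.0034  0.0048 -0.1185] turn deg/row -0.29
[0.012, 0.016, 0.395, 0.0, 0.0, 0.001]
[('stamp', np.float64(296.5), np.float64(189.8), 158, 90, [0.6124, 0.0491]), ('stamp', np.float64(298.2), np.float64(221.1), 158, 45, [0.5269, 0.0458]), ('tile', np.float64(324.9), np.float64(189.3), 193, 90, [0.6111, -0.0285])]
```

View pics/k4.png

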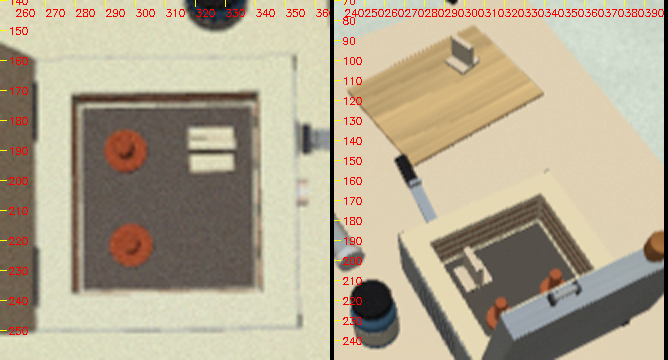

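Tile A stands in the kiln at (325,189). Grasping tile B, which has not moved.

Request:
{"method": "arm_command", "body": {"rows": [-0.2, 0.012, 0.016, 0.12, 0, 0, 0, -0.2, 0, 0, 0.12, 0, 0, 0, -0.2, 0, 0, 0.09, 0, 0, 0, -0.2, 0, 0, 0.065, 0, 0, 0, -0.2, 0, 0, 0, 0, 0, 0, -1, 0, 0, 0, 0, 0, 0, -1, 0, 0, 0, 0, 0, 0, -1, 0, 0, 0, 0, 0, 0, -1, 0, 0, 0, 0, 0, 0, -1, 0, 0, 0, 0, 0, 0]}}

```text
clock: 18.4
position: [0.4223, -0.4089, 0.0437]
tcp_rot: [0.0, 0.589, 0.808, -0.0]
contact_force: [-1.1, 1.0, 7.1]
grip_width: 0.0098
grip_force: 10.0
```

Request:
{"method": "arm_command", "body": {"rows": [-1, 0, 0, -0.14, 0, 0, 0, -1, 0, 0, -0.14, 0, 0, 0, -1, 0, 0, -0.12, 0, 0, 0.025, -1, 0, 0, 0, 0, 0, 0.025, -1, 0.19, 0.05, 0, 0, 0, 0, -1, 0.19, 0.05, 0, 0, 0, 0, -1, 0.19, 0.05, 0, 0, 0, 0, -1, 0.19, 0.05, 0, 0, 0, 0, -1, 0.19, 0.05, 0, 0, 0, 0, -1, 0.19, 0.05, 0, 0, 0, 0]}}

```text
clock: 19.65
position: [0.5134, -0.0652, 0.163]
tcp_rot: [0.0, 0.708, 0.706, 0.0]
contact_force: [0.9, -0.9, -0.2]
grip_width: 0.0102
grip_force: 10.0
```

Run:
```python
from fit import *
plan([.525,-.025,.071],np.pi/2,1)
```

```text
now [ 0.5134 -0.0652  0.163 ] th 1.567 step [ 0.0116  0.0402 -0.092 ] turn deg/row 0.22
[0.134, 0.038, 0.307, 0.0, 0.0, -0.001]
```

Request:
{"method": "arm_command", "body": {"rows": [-1, 0.134, 0.038, 0, 0, 0, 0, -1, 0, 0, 0.12, 0, 0, 0, -1, 0, 0, 0.1, 0, 0, 0, -1, 0, 0, 0.05, 0, 0, 0, -1, 0, 0, 0.036, 0, 0, 0, -1, 0, 0, 0, 0, 0, 0, -0.2, 0, 0, 0, 0, 0, 0, -0.2, 0, 0, 0, 0, 0, 0, -0.2, 0, 0, 0, 0, 0, 0, -0.2, 0, 0, 0, 0, 0, 0]}}

```text
clock: 20.9
position: [0.5248, -0.0269, 0.0713]
tcp_rot: [0.0, 0.708, 0.706, 0.0]
contact_force: [0.5, -0.5, -0.4]
grip_width: 0.0353
grip_force: 0.0
```

Request:
{"method": "arm_command", "body": {"rows": [-0.2, 0, 0, -0.08, 0, 0, 0, -0.2, 0, 0, -0.16, 0, 0, 0, 0, 0, 0, -0.19, 0, 0, 0, 0.2, 0, 0, -0.19, 0, 0, 0, 0.2, 0, 0, -0.19, 0, 0, 0, 0.2, 0, 0, -0.19, 0, 0, 0, 0.2, 0, 0, -0.14, 0, 0, 0, 0.2, 0, 0, 0, 0, 0, 0, 0.2, 0, 0, 0, 0, 0, 0, 0.2, 0, 0, 0, 0, 0, 0]}}

```text
clock: 22.15
position: [0.5246, -0.0269, 0.4118]
tcp_rot: [-0.001, 0.708, 0.706, -0.001]
contact_force: [-0.4, -0.0, -0.4]
grip_width: 0.0531
grip_force: 0.0
```

Request:
{"method": "arm_command", "body": {"rows": [0.2, 0.18, 0, 0, 0, 0, 0, 0.2, 0.18, 0, 0, 0, 0, 0, 0.2, 0.18, 0, 0, 0, 0, 0, 0.2, 0.18, -0.035, 0, 0, 0, 0, 0.2, 0, 0, 0, 0, 0, 0, 0.2, 0, 0, 0, 0, 0, 0, 0.2, 0, 0, 0, 0, 0, 0, 0.2, 0, 0, 0, 0, 0, 0, 0.2, 0, 0, 0, 0, 0, 0, 0.2, 0, 0, 0, 0, 0, 0]}}

```text
clock: 23.4
position: [0.5151, 0.1889, 0.4131]
tcp_rot: [0.0, 0.708, 0.706, 0.0]
contact_force: [0.3, -0.8, 0.4]
grip_width: 0.0528
grip_force: 0.0
```

Run:
```python
from fit import *
plan([.5135,.197,.34],np.pi/2,1)
t=grab("top");s=grab("scene");cv2.imwrite("pics/k5.png",stack(crop(t,195,365,140,260,3),crop(s,250,420,100,250,2))[:, :800])
```

```text
now [0.5151 0.1889 0.4131] th 1.567 step [-0.0016  0.0081 -0.0731] turn deg/row 0.22
[0.027, -0.005, 0.244, 0.0, 0.0, -0.001]
```

View pics/k5.png

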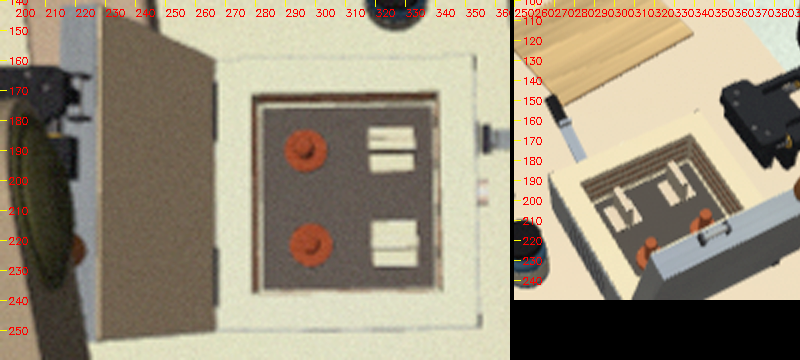

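All four pieces stand upright in the kiln. Now taking the knob.

Request:
{"method": "arm_command", "body": {"rows": [0.2, 0.034, -0.005, 0, 0, 0, 0, 0.2, 0, 0, 0.09, 0, 0, 0, 0.2, 0, 0, 0.08, 0, 0, 0, 0.2, 0, 0, 0.055, 0, 0, 0, 0.2, 0, 0, 0, 0, 0, 0, -1, 0, 0, 0, 0, 0, 0, -1, 0, 0, 0, 0, 0, 0, -1, 0, 0, 0, 0, 0, 0, -1, 0, 0, 0, 0, 0, 0, -1, 0, 0, 0, 0, 0, 0], "newtons": 20}}

```text
clock: 24.75
position: [0.5141, 0.1994, 0.3461]
tcp_rot: [0.001, 0.708, 0.706, 0.001]
contact_force: [4.7, 0.9, 1.8]
grip_width: 0.0251
grip_force: 20.0
```

```bash
cat > arc.py <<'E'
from fit import *
# arc about (y0,z0); current TCP offset rotated by -dth steps (lid closing: +z -> -y)
def arc(y0,z0,angs,p=None):
    s=sensors.read_state();p=np.array(s["position"] if p is None else p);v=np.array([p[1]-y0,p[2]-z0])
    print("r",np.hypot(*v),"ang",np.arctan2(v[1],v[0]),"F",np.round(s["contact_force"],1),"w",s["grip_width"])
    last=v
    for a in angs:
        q=np.array([v[0]*np.cos(a)-v[1]*np.sin(a),v[0]*np.sin(a)+v[1]*np.cos(a)]);d=q-last;last=q
        print("x %.3f z %.3f"%(d[0]/.3,-d[1]/.3),end=" | ")
    print("end",last+[y0,z0])
E
python3 - <<'E'
from arc import *
arc(.1215,.097,np.linspace(0,1.0,11)[1:])
E
```

```text
r 0.2610008577610355 ang 1.2677396370165817 F [4.7 0.9 1.8] w 0.025114582952524913
x -0.084 z -0.022 | x -0.086 z -0.013 | x -0.087 z -0.005 | x -0.087 z 0.004 | x -0.086 z 0.013 | x -0.084 z 0.021 | x -0.082 z 0.030 | x -0.078 z 0.038 | x -0.074 z 0.045 | x -0.069 z 0.052 | end [-0.04603039  0.29713749]
```

Request:
{"method": "arm_command", "body": {"rows": [-1, -0.084, 0, -0.022, 0, 0, 0, -1, -0.086, 0, -0.013, 0, 0, 0, -1, -0.087, 0, -0.005, 0, 0, 0, -1, -0.087, 0, 0.004, 0, 0, 0, -1, -0.086, 0, 0.013, 0, 0, 0, -1, -0.084, 0, 0.021, 0, 0, 0, -1, -0.082, 0, 0.03, 0, 0, 0, -1, -0.078, 0, 0.038, 0, 0, 0, -1, -0.074, 0, 0.045, 0, 0, 0, -1, -0.069, 0, 0.052, 0, 0, 0]}}

```text
clock: 26.0
position: [0.5121, -0.0453, 0.2959]
tcp_rot: [-0.002, 0.708, 0.706, 0.0]
contact_force: [2.0, 8.9, -5.0]
grip_width: 0.0256
grip_force: 20.0
```

Run:
```python
from arc import *
arc(.1215,.097,np.linspace(0,.5,11)[1:])
```

```text
r 0.2595487295368502 ang 2.2686366051888456 F [ 2.   8.9 -5. ] w 0.025554746577236342
x -0.032 z 0.029 | x -0.031 z 0.030 | x -0.029 z 0.032 | x -0.028 z 0.033 | x -0.026 z 0.034 | x -0.024 z 0.036 | x -0.023 z 0.037 | x -0.021 z 0.038 | x -0.019 z 0.039 | x -0.017 z 0.040 | end [-0.12020588  0.19157173]
```

Request:
{"method": "arm_command", "body": {"rows": [-1, -0.032, 0, 0.029, 0, 0, 0, -1, -0.031, 0, 0.03, 0, 0, 0, -1, -0.029, 0, 0.032, 0, 0, 0, -1, -0.028, 0, 0.033, 0, 0, 0, -1, -0.026, 0, 0.034, 0, 0, 0, -1, -0.024, 0, 0.036, 0, 0, 0, -1, -0.023, 0, 0.037, 0, 0, 0, -1, -0.021, 0, 0.038, 0, 0, 0, -1, -0.019, 0, 0.039, 0, 0, 0, -1, -0.017, 0, 0.04, 0, 0, 0]}}

```text
clock: 27.25
position: [0.5116, -0.1196, 0.1916]
tcp_rot: [-0.002, 0.708, 0.706, -0.0]
contact_force: [-2.2, 7.2, -0.3]
grip_width: 0.025
grip_force: 20.0
```

Run:
```python
from arc import *
arc(.1215,.097,np.linspace(0,.25,11)[1:])
```

```text
r 0.2589974888561278 ang 2.767616153298837 F [-2.2  7.2 -0.3] w 0.024973708201243026
x -0.008 z 0.020 | x -0.007 z 0.020 | x -0.007 z 0.021 | x -0.006 z 0.021 | x -0.006 z 0.021 | x -0.005 z 0.021 | x -0.005 z 0.021 | x -0.004 z 0.021 | x -0.003 z 0.021 | x -0.003 z 0.021 | end [-0.13550962  0.12902741]
```

Request:
{"method": "arm_command", "body": {"rows": [-1, -0.008, 0, 0.02, 0, 0, 0, -1, -0.007, 0, 0.02, 0, 0, 0, -1, -0.007, 0, 0.021, 0, 0, 0, -1, -0.006, 0, 0.021, 0, 0, 0, -1, -0.006, 0, 0.021, 0, 0, 0, -1, -0.005, 0, 0.021, 0, 0, 0, -1, -0.005, 0, 0.021, 0, 0, 0, -1, -0.004, 0, 0.021, 0, 0, 0, -1, -0.003, 0, 0.021, 0, 0, 0, -1, -0.003, 0, 0.021, 0, 0, 0]}}

```text
clock: 28.5
position: [0.5115, -0.1355, 0.1294]
tcp_rot: [-0.002, 0.708, 0.706, -0.0]
contact_force: [-2.3, 7.1, 0.7]
grip_width: 0.0255
grip_force: 20.0
```

Request:
{"method": "arm_command", "body": {"rows": [-1, -0.001, 0, 0.008, 0, 0, 0, -1, -0.001, 0, 0.008, 0, 0, 0, -1, -0.001, 0, 0.008, 0, 0, 0, -1, -0.001, 0, 0.008, 0, 0, 0, -1, 0, 0, 0.008, 0, 0, 0, -1, 0, 0, 0.007, 0, 0, 0, -1, 0, 0, 0.004, 0, 0, 0, -1, 0, 0, 0, 0, 0, 0, -1, 0, 0, 0, 0, 0, 0, -1, 0, 0, 0, 0, 0, 0]}}

```text
clock: 29.75
position: [0.5116, -0.137, 0.116]
tcp_rot: [-0.002, 0.708, 0.706, -0.0]
contact_force: [-10.4, 7.5, 17.2]
grip_width: 0.0251
grip_force: 20.0
```

Request:
{"method": "arm_command", "body": {"rows": [-1, 0, 0, 0.002, 0, 0, 0, -1, 0, 0, 0.002, 0, 0, 0, -1, 0, 0, 0, 0, 0, 0, -1, 0, 0, 0, 0, 0, 0, 0.1, 0, 0, 0, 0, 0, 0, 0.1, 0, 0, 0, 0, 0, 0, 0.1, 0, 0, 0, 0, 0, 0, 0.1, 0, 0, 0, 0, 0, 0, 0.1, 0, 0, 0, 0, 0, 0, 0.1, 0, 0, 0, 0, 0, 0]}}

```text
clock: 31.0
position: [0.5124, -0.1381, 0.1134]
tcp_rot: [-0.0, 0.708, 0.706, -0.0]
contact_force: [0.1, 0.2, 0.2]
grip_width: 0.0487
grip_force: 0.0
```

Request:
{"method": "arm_command", "body": {"rows": [0.1, 0, 0, -0.1, 0, 0, 0, 0.1, 0, 0, -0.15, 0, 0, 0, 0.1, -0.12, 0.1, 0, 0, 0, 0, 0, -0.15, 0.15, 0, 0, 0, 0, 0, 0, 0.1, 0, 0, 0, 0, 0, 0, 0, 0, 0, 0, 0, 0, 0, 0, 0, 0, 0, 0, 0, 0, 0, 0, 0, 0, 0, 0, 0, 0, 0, 0, 0, 0, 0, 0, 0, 0, 0, 0, 0]}}

```text
clock: 32.25
position: [0.6162, -0.2187, 0.1887]
tcp_rot: [0.0, 0.708, 0.706, 0.0]
contact_force: [0.2, -0.1, -1.0]
grip_width: 0.0439
grip_force: 0.0
```

Run:
```python
from fit import *
plan([.6155,-.2145,.079],np.pi/2,1)
t=grab("top");s=grab("scene");cv2.imwrite("pics/l1.png",stack(crop(t,250,420,140,260,2),crop(s,240,420,130,290,2)))
```

```text
now [ 0.6162 -0.2187  0.1887] th 1.5674 step [-0.0007  0.0042 -0.1097] turn deg/row 0.19
[0.014, -0.002, 0.366, 0.0, 0.0, -0.001]
```

View pics/l1.png

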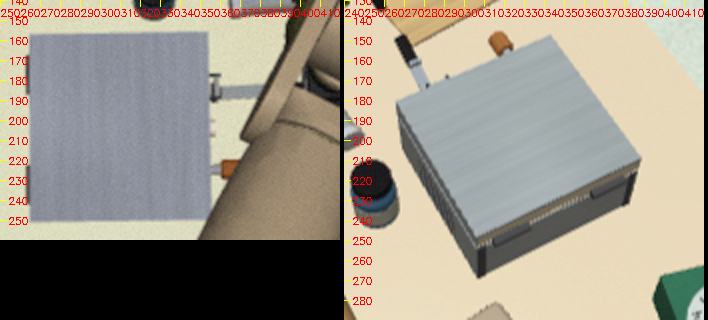

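The lid lies flat on the rim with the knob at the front edge, and the clamp is still swung out. Gripping the tab.

Request:
{"method": "arm_command", "body": {"rows": [0, 0.014, -0.002, 0.12, 0, 0, 0, 0, 0, 0, 0.12, 0, 0, 0, 0, 0, 0, 0.08, 0, 0, 0, 0, 0, 0, 0.046, 0, 0, 0, 0, 0, 0, 0, 0, 0, 0, -1, 0, 0, 0, 0, 0, 0, -1, 0, 0, 0, 0, 0, 0, -1, 0, 0, 0, 0, 0, 0, -1, 0, 0, 0, 0, 0, 0, -1, 0, 0, 0, 0, 0, 0]}}

```text
clock: 33.6
position: [0.6158, -0.2147, 0.0792]
tcp_rot: [0.0, 0.708, 0.706, -0.0]
contact_force: [-1.8, -1.2, 6.0]
grip_width: 0.0175
grip_force: 20.0
```

Run:
```python
from arc import *
arc(-.1125,.042,-np.linspace(0,1.2,21)[1:])
```

```text
r 0.10869817413396751 ang 2.7927513412337315 F [-1.8 -1.2  6. ] w 0.01753129268458518
x 0.008 z -0.020 | x 0.009 z -0.020 | x 0.010 z -0.019 | x 0.012 z -0.018 | x 0.013 z -0.018 | x 0.014 z -0.017 | x 0.015 z -0.016 | x 0.016 z -0.015 | x 0.016 z -0.014 | x 0.017 z -0.013 | x 0.018 z -0.012 | x 0.019 z -0.011 | x 0.019 z -0.010 | x 0.020 z -0.009 | x 0.020 z -0.007 | x 0.021 z -0.006 | x 0.021 z -0.005 | x 0.021 z -0.004 | x 0.022 z -0.002 | x 0.022 z -0.001 | end [-0.11488628  0.15067198]
```

Request:
{"method": "arm_command", "body": {"rows": [-1, 0.008, 0, -0.02, 0, 0, 0, -1, 0.009, 0, -0.02, 0, 0, 0, -1, 0.01, 0, -0.019, 0, 0, 0, -1, 0.012, 0, -0.018, 0, 0, 0, -1, 0.013, 0, -0.018, 0, 0, 0, -1, 0.014, 0, -0.017, 0, 0, 0, -1, 0.015, 0, -0.016, 0, 0, 0, -1, 0.016, 0, -0.015, 0, 0, 0, -1, 0.016, 0, -0.014, 0, 0, 0, -1, 0.017, 0, -0.013, 0, 0, 0]}}

```text
clock: 34.85
position: [0.6161, -0.1779, 0.1313]
tcp_rot: [0.003, 0.709, 0.706, -0.001]
contact_force: [-3.3, -11.9, 7.2]
grip_width: 0.0177
grip_force: 20.0
```

Request:
{"method": "arm_command", "body": {"rows": [-1, 0.018, 0, -0.012, 0, 0, 0, -1, 0.019, 0, -0.011, 0, 0, 0, -1, 0.019, 0, -0.01, 0, 0, 0, -1, 0.02, 0, -0.009, 0, 0, 0, -1, 0.02, 0, -0.007, 0, 0, 0, -1, 0.021, 0, -0.006, 0, 0, 0, -1, 0.021, 0, -0.005, 0, 0, 0, -1, 0.021, 0, -0.004, 0, 0, 0, -1, 0.022, 0, -0.002, 0, 0, 0, -1, 0.022, 0, -0.001, 0, 0, 0]}}

```text
clock: 36.1
position: [0.6167, -0.1151, 0.1529]
tcp_rot: [0.002, 0.708, 0.706, 0.0]
contact_force: [-6.0, -3.3, 16.9]
grip_width: 0.0171
grip_force: 20.0
```

Request:
{"method": "arm_command", "body": {"rows": [-0.2, 0, 0, 0, 0, 0, 0, -0.2, 0, 0, 0, 0, 0, 0, -0.2, 0, 0, 0, 0, 0, 0, -0.2, 0, 0, -0.1, 0, 0, 0, -0.2, 0, 0, -0.2, 0, 0, 0, -0.2, 0.1, -0.05, 0, 0, 0, 0, -0.2, 0.18, -0.06, 0, 0, 0, 0, -0.2, 0.18, -0.06, 0, 0, 0, 0, -0.2, 0.18, -0.06, 0, 0, 0, 0, -0.2, 0.18, -0.06, 0, 0, 0, 0]}}

```text
clock: 37.35
position: [0.5291, 0.1333, 0.2396]
tcp_rot: [-0.0, 0.708, 0.706, 0.0]
contact_force: [0.3, 0.8, 0.4]
grip_width: 0.035
grip_force: 0.0
```

Request:
{"method": "arm_command", "body": {"rows": [-0.2, 0.18, -0.06, 0, 0, 0, 0, -0.2, 0.18, -0.06, 0, 0, 0, 0, -0.2, 0.18, -0.06, 0, 0, 0, 0, -0.2, 0.18, -0.06, 0, 0, 0, 0, -0.2, 0, 0, 0, 0, 0, -0.028, -0.2, 0, 0, 0, 0, 0, -0.028, -0.2, 0, 0, 0, 0, 0, -0.028, -0.2, 0, 0, 0, 0, 0, -0.028, -0.2, 0, 0, 0, 0, 0, -0.028, -0.2, 0, 0, 0, 0, 0, -0.028]}}

```text
clock: 38.6
position: [0.4586, 0.3479, 0.2395]
tcp_rot: [-0.0, 0.254, 0.967, -0.0]
contact_force: [-0.2, -0.3, -0.4]
grip_width: 0.0356
grip_force: 0.0
```

Request:
{"method": "arm_command", "body": {"rows": [-0.2, 0, 0, 0, 0, 0, -0.028, -0.2, 0, 0, 0, 0, 0, -0.028, -0.2, 0, 0, 0, 0, 0, -0.028, -0.2, 0, 0, 0, 0, 0, -0.028, -0.2, 0, 0, 0, 0, 0, -0.028, -0.2, 0, 0, 0, 0, 0, -0.028, -0.2, 0, 0, 0, 0, 0, -0.028, -0.2, 0, 0, 0, 0, 0, -0.028, -0.2, 0, 0, 0, 0, 0, -0.028, -0.2, 0, 0, 0, 0, 0, -0.028]}}

```text
clock: 39.85
position: [0.4586, 0.3479, 0.2395]
tcp_rot: [-0.0, -0.584, 0.812, 0.0]
contact_force: [-0.4, 0.3, 0.5]
grip_width: 0.0354
grip_force: 0.0
```

Run:
```python
from fit import *
print(sensors.read_state()["joint_pos"])
plan([.4595,.353,.110],4.448-2*np.pi,1)
t=grab("top");s=grab("scene");cv2.imwrite("pics/c1.png",stack(crop(t,330,410,150,250,4),crop(s,240,340,130,200,4)))
```

```text
[ 4.45481976e-01  4.38308063e-01  1.36640583e+00  1.48919537e-04
  1.33738684e+00 -2.37168982e+00]
now [0.4586 0.3479 0.2395] th -1.8953 step [ 0.0009  0.0051 -0.1295] turn deg/row 3.44
[-0.017, 0.003, 0.432, 0.0, 0.0, -0.01]
```

View pics/c1.png

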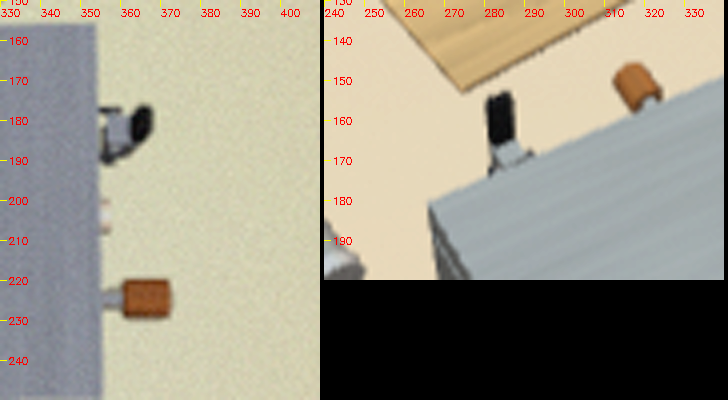

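Run:
```python
from cal import *
v=np.load("cal.npy")
for a in (1.2,1.1,1.0,.9):
  ph=1.2217-a
  for r in(.082,.128):
    P=[.6155,-.1125-r*np.sin(ph),.042+r*np.cos(ph)]
    print(a,r,[np.round(dist(F[c],proj(F[c],P),v[9+i])[0]+v[11+2*i:13+2*i],1).tolist() for i,c in enumerate("ts")])
for th in(0,.03,.06):
  P=[.513,.1215-.25*np.cos(th)+.015*np.sin(th),.097+.25*np.sin(th)+.015*np.cos(th)]
  print("knob",th,[np.round(dist(F[c],proj(F[c],P),v[9+i])[0]+v[11+2*i:13+2*i],1).tolist() for i,c in enumerate("ts")])
for P in([.682,-.099,.125],[.682,-.099,.132]):print("corner",[np.round(dist(F[c],proj(F[c],P),v[9+i])[0]+v[11+2*i:13+2*i],1).tolist() for i,c in enumerate("ts")])
```

```text
1.2 0.082 [[360.4, 182.5], [286.4, 168.4]]
1.2 0.128 [[362.4, 180.1], [285.5, 157.4]]
1.1 0.082 [[363.7, 182.5], [285.0, 166.3]]
1.1 0.128 [[367.8, 180.0], [283.2, 154.2]]
1.0 0.082 [[366.9, 182.5], [283.6, 164.5]]
1.0 0.128 [[372.9, 180.0], [281.1, 151.3]]
0.9 0.082 [[370.0, 182.5], [282.3, 163.0]]
0.9 0.128 [[377.9, 180.1], [279.0, 148.9]]
knob 0 [[366.9, 223.8], [317.5, 152.9]]
knob 0.03 [[367.0, 223.7], [317.6, 151.3]]
knob 0.06 [[367.0, 223.6], [317.8, 149.8]]
corner [[353.5, 156.2], [266.2, 182.2]]
corner [[353.7, 155.7], [266.0, 180.7]]
```

```bash
cat > clampfit.py <<'E'
from cal import *
v=np.load("cal.npy")
m={}
for c,(x0,x1,y0,y1) in {"t":(358,375,170,195),"s":(270,296,148,170)}.items():
    g=F[c]["pixels"].max(2);k=np.zeros((400,640),np.uint8);k[y0:y1,x0:x1]=g[y0:y1,x0:x1]<60
    n,l,st,_=cv2.connectedComponentsWithStats(k);i=1+np.argmax(st[1:,4]);m[c]=(l==i).astype(np.uint8);print(c,st[i])
def iou(a,c,x,du=0,dv=0):
    ph=1.2217-a;o=np.array([x,-.1125,.042]);d=np.array([0,-np.sin(ph),np.cos(ph)]);n=np.array([0,np.cos(ph),np.sin(ph)])
    P=np.array([o+r*d+w*np.array([1,0,0])+h*n for r in(.082,.128) for w in(-.009,.009) for h in(-.005,.005)])
    i="ts".index(c);q=dist(F[c],proj(F[c],P),v[9+i])+v[11+2*i:13+2*i]+[du,dv]
    k=np.zeros((1600,2560),np.uint8);cv2.fillConvexPoly(k,cv2.convexHull(((q+.5)*4).astype(np.int32)),1)
    M=cv2.resize(m[c],None,fx=4,fy=4,interpolation=0);return (k&M).sum()/(k|M).sum()
for c in "ts":
    for du,dv in((0,0),(.5,0),(0,-1),(.5,-1)):
        print(c,du,dv,max((round(float(iou(a,c,x,du,dv)),3),round(a,2),x) for a in np.arange(.8,1.35,.02) for x in(.612,.615,.618)))
E
python3 clampfit.py
```

```text
t [358 177  10  13  56]
s [281 153   7  14  79]
t 0 0 (0.636, np.float64(1.14), 0.615)
t 0.5 0 (0.629, np.float64(1.16), 0.615)
t 0 -1 (0.641, np.float64(1.14), 0.612)
t 0.5 -1 (0.639, np.float64(1.16), 0.612)
s 0 0 (0.656, np.float64(1.06), 0.615)
s 0.5 0 (0.655, np.float64(1.1), 0.618)
s 0 -1 (0.669, np.float64(1.14), 0.618)
s 0.5 -1 (0.66, np.float64(1.12), 0.618)
```

The lid measures as shut. The clamp fits at about 1.14 rad, which is close to shut but not certain. I'll nudge the tab inward with closed fingers to check, before touching the dial.

Run:
```python
from fit import *
plan([.6155,-.175,.24],np.pi,10,[.4586,.3479,.2395,4.388])
```

```text
now [0.4586 0.3479 0.2395] th 4.388 step [ 0.0157 -0.0523  0.0001] turn deg/row -7.14
[0.149, -0.105, 0.0, 0.0, 0.0, 0.02]
[0.134, -0.123, 0.0, 0.0, 0.0, 0.02]
[0.118, -0.139, 0.0, 0.0, 0.0, 0.02]
[0.1, -0.152, 0.0, 0.0, 0.0, 0.02]
[0.08, -0.163, 0.0, 0.0, 0.0, 0.02]
[0.059, -0.172, 0.0, 0.0, 0.0, 0.02]
[0.037, -0.178, 0.0, 0.0, 0.0, 0.02]
[0.015, -0.181, 0.0, 0.0, 0.0, 0.02]
[-0.008, -0.182, 0.0, 0.0, 0.0, 0.02]
[-0.03, -0.179, 0.0, 0.0, 0.0, 0.02]
```

Request:
{"method": "arm_command", "body": {"rows": [-1, 0.149, -0.105, 0, 0, 0, 0.02, -1, 0.134, -0.123, 0, 0, 0, 0.02, -1, 0.118, -0.139, 0, 0, 0, 0.02, -1, 0.1, -0.152, 0, 0, 0, 0.02, -1, 0.08, -0.163, 0, 0, 0, 0.02, -1, 0.059, -0.172, 0, 0, 0, 0.02, -1, 0.037, -0.178, 0, 0, 0, 0.02, -1, 0.015, -0.181, 0, 0, 0, 0.02, -1, -0.008, -0.182, 0, 0, 0, 0.02, -1, -0.03, -0.179, 0, 0, 0, 0.02]}}

```text
clock: 41.4
position: [0.6106, -0.178, 0.2398]
tcp_rot: [0.0, 0.011, 1.0, 0.0]
contact_force: [-0.3, 0.6, 0.2]
grip_width: 0.0005
grip_force: 0.0
```

Run:
```python
from fit import *
plan([.6155,-.165,.152],np.pi,1)
```

```text
now [ 0.6106 -0.178   0.2398] th 3.1192 step [ 0.0049  0.013  -0.0878] turn deg/row 1.28
[-0.015, 0.044, 0.293, 0.0, 0.0, -0.004]
```

Request:
{"method": "arm_command", "body": {"rows": [-1, -0.015, 0, 0.12, 0, 0, 0, -1, 0, 0, 0.1, 0, 0, 0, -1, 0, 0, 0.073, 0, 0, 0, -1, 0, 0.04, 0, 0, 0, 0, -1, 0, 0.02, 0, 0, 0, 0, -1, 0, 0.02, 0, 0, 0, 0, -1, 0, 0.02, 0, 0, 0, 0, -1, 0, 0, 0, 0, 0, 0, -1, 0, 0, 0, 0, 0, 0, -1, 0, 0, 0, 0, 0, 0]}}

```text
clock: 42.65
position: [0.6153, -0.1465, 0.1518]
tcp_rot: [-0.0, 0.008, 1.0, -0.0]
contact_force: [-0.2, -1.2, 0.3]
grip_width: 0.0004
grip_force: 0.0
```

Request:
{"method": "arm_command", "body": {"rows": [-1, 0, 0.01, 0, 0, 0, 0, -1, 0, 0.01, 0, 0, 0, 0, -1, 0, 0, 0, 0, 0, 0, -1, 0, 0, 0, 0, 0, 0, -1, 0, 0, 0, 0, 0, 0, -1, 0, 0, 0, 0, 0, 0, -1, 0, 0, 0, 0, 0, 0, -1, 0, 0, 0, 0, 0, 0, -1, 0, 0, 0, 0, 0, 0, -1, 0, 0, 0, 0, 0, 0]}}

```text
clock: 43.9
position: [0.6153, -0.1434, 0.152]
tcp_rot: [0.0, 0.009, 1.0, -0.003]
contact_force: [0.3, -15.4, -2.1]
grip_width: 0.0004
grip_force: 7.7
```

Request:
{"method": "arm_command", "body": {"rows": [-1, 0, -0.08, 0, 0, 0, 0, -1, 0, -0.05, -0.15, 0, 0, 0.0273, 0, 0, 0, -0.1, 0, 0, 0.0273, 0, 0, 0, 0, 0, 0, 0.0273, 0, 0, 0, 0, 0, 0, 0.0273, 0, 0, 0, 0, 0, 0, 0.0273, 0, 0, 0, 0, 0, 0, 0.0273, 0, 0, 0, 0, 0, 0, 0.0273, 0, 0, 0, 0, 0, 0, 0.0273, 0, 0, 0, 0, 0, 0, 0.0273]}}

```text
clock: 45.15
position: [0.6147, -0.1799, 0.2268]
tcp_rot: [-0.0, 0.705, 0.709, 0.0]
contact_force: [-0.2, 0.5, 0.3]
grip_width: 0.0441
grip_force: 0.0
```

```bash
python3 - <<'E'
from fit import *
plan([.513,-.1335,.1135],np.pi/2,1)
E
python3 clampfit.py
```

```text
now [ 0.6147 -0.1799  0.2268] th 1.5759 step [-0.1017  0.0464 -0.1133] turn deg/row -0.29
[0.156, -0.338, 0.378, 0.0, 0.0, 0.001]
t [358 170  14  25  73]
s [281 153   7  14  79]
t 0 0 (0.45, np.float64(1.14), 0.615)
t 0.5 0 (0.458, np.float64(1.14), 0.615)
t 0 -1 (0.452, np.float64(1.14), 0.612)
t 0.5 -1 (0.456, np.float64(1.14), 0.612)
s 0 0 (0.656, np.float64(1.06), 0.615)
s 0.5 0 (0.655, np.float64(1.1), 0.618)
s 0 -1 (0.669, np.float64(1.14), 0.618)
s 0.5 -1 (0.66, np.float64(1.12), 0.618)
```

Request:
{"method": "arm_command", "body": {"rows": [0, 0.08, -0.17, 0, 0, 0, 0, 0, 0.076, -0.168, 0, 0, 0, 0, 0, 0, 0, 0.15, 0, 0, 0, 0, 0, 0, 0.13, 0, 0, 0, 0, 0, 0, 0.098, 0, 0, 0, -1, 0, 0, 0, 0, 0, 0, -1, 0, 0, 0, 0, 0, 0, -1, 0, 0, 0, 0, 0, 0, -1, 0, 0, 0, 0, 0, 0, -1, 0, 0, 0, 0, 0, 0], "newtons": 25}}

```text
clock: 46.5
position: [0.5116, -0.1339, 0.1141]
tcp_rot: [-0.001, 0.703, 0.712, -0.001]
contact_force: [-9.9, -2.1, -1.4]
grip_width: 0.0248
grip_force: 25.0
```

Request:
{"method": "arm_command", "body": {"rows": [-1, 0, 0, -0.005, 0, 0, 0, -1, 0, 0, -0.005, 0, 0, 0, -1, 0, 0, -0.004, 0, 0, 0, -1, 0, 0, 0, 0, 0, 0, -1, 0, 0, 0, 0, 0, 0, -1, 0, 0, 0, 0, 0, 0, -1, 0, 0, 0, 0, 0, 0, -1, 0, 0, 0, 0, 0, 0, -1, 0, 0, 0, 0, 0, 0, -1, 0, 0, 0, 0, 0, 0]}}

```text
clock: 47.75
position: [0.5116, -0.1337, 0.118]
tcp_rot: [-0.001, 0.703, 0.712, -0.001]
contact_force: [-7.4, -0.9, -3.3]
grip_width: 0.025
grip_force: 25.0
```

Request:
{"method": "arm_command", "body": {"rows": [-1, 0, 0, -0.005, 0, 0, 0, -1, 0, 0, -0.005, 0, 0, 0, -1, 0, 0, -0.005, 0, 0, 0, -1, 0, 0, 0, 0, 0, 0, -1, 0, 0, 0, 0, 0, 0, -1, 0, 0, 0, 0, 0, 0, -1, 0, 0, 0, 0, 0, 0, -1, 0, 0, 0, 0, 0, 0, -1, 0, 0, 0, 0, 0, 0, -1, 0, 0, 0, 0, 0, 0]}}

```text
clock: 49.0
position: [0.5115, -0.1335, 0.1206]
tcp_rot: [-0.002, 0.703, 0.711, -0.001]
contact_force: [-3.6, -3.5, -25.7]
grip_width: 0.0247
grip_force: 24.9
```

The lid has a few millimetres of play, then the clamp holds it firmly (26 N), so the hook is over the pin. Pressing it fully shut again.

Request:
{"method": "arm_command", "body": {"rows": [-1, 0, 0, 0.008, 0, 0, 0, -1, 0, 0, 0.008, 0, 0, 0, -1, 0, 0, 0.006, 0, 0, 0, -1, 0, 0, 0.005, 0, 0, 0, -1, 0, 0, 0.005, 0, 0, 0, -1, 0, 0, 0.004, 0, 0, 0, -1, 0, 0, 0.003, 0, 0, 0, -1, 0, 0, 0, 0, 0, 0, -1, 0, 0, 0, 0, 0, 0, -1, 0, 0, 0, 0, 0, 0]}}

```text
clock: 50.25
position: [0.5118, -0.134, 0.1137]
tcp_rot: [-0.0, 0.703, 0.711, -0.001]
contact_force: [-22.3, -0.1, 21.0]
grip_width: 0.0248
grip_force: 25.0
```

Request:
{"method": "arm_command", "body": {"rows": [0, 0, 0, 0, 0, 0, 0, 0, 0, 0, 0, 0, 0, 0, 0, 0, 0, 0, 0, 0, 0, 0, 0, 0, -0.13, 0, 0, 0, 0, 0, 0, -0.19, 0, 0, 0, 0, 0, 0, -0.1, 0, 0, 0, 0, 0.18, -0.02, 0, 0, 0, 0, 0, 0.18, -0.02, 0, 0, 0, 0, -0.2, 0.18, -0.02, 0, 0, 0, 0, -0.2, 0.18, -0.02, 0, 0, 0, 0]}}

```text
clock: 51.5
position: [0.4863, 0.0839, 0.2368]
tcp_rot: [0.0, 0.703, 0.711, 0.001]
contact_force: [0.6, 0.8, -0.4]
grip_width: 0.0354
grip_force: 0.0
```

Request:
{"method": "arm_command", "body": {"rows": [-0.2, 0.18, -0.02, 0, 0, 0, 0, -0.2, 0.18, -0.02, 0, 0, 0, 0, -0.2, 0.18, -0.02, 0, 0, 0, 0, -0.2, 0.18, -0.02, 0, 0, 0, 0, -0.2, 0.18, -0.02, 0, 0, 0, 0, -0.2, 0, 0, 0, 0, 0, -0.028, -0.2, 0, 0, 0, 0, 0, -0.028, -0.2, 0, 0, 0, 0, 0, -0.028, -0.2, 0, 0, 0, 0, 0, -0.028, -0.2, 0, 0, 0, 0, 0, -0.028]}}

```text
clock: 52.75
position: [0.4536, 0.352, 0.2366]
tcp_rot: [0.0, 0.331, 0.944, 0.0]
contact_force: [0.2, 1.0, -0.8]
grip_width: 0.0354
grip_force: 0.0
```

Request:
{"method": "arm_command", "body": {"rows": [-0.2, 0, 0, 0, 0, 0, -0.029, -0.2, 0, 0, 0, 0, 0, -0.029, -0.2, 0, 0, 0, 0, 0, -0.029, -0.2, 0, 0, 0, 0, 0, -0.029, -0.2, 0, 0, 0, 0, 0, -0.029, -0.2, 0, 0, 0, 0, 0, -0.029, -0.2, 0, 0, 0, 0, 0, -0.029, -0.2, 0, 0, 0, 0, 0, -0.029, -0.2, 0, 0, 0, 0, 0, -0.029, -0.2, 0, 0, 0, 0, 0, -0.029]}}

```text
clock: 54.0
position: [0.4536, 0.352, 0.2367]
tcp_rot: [0.0, -0.543, 0.84, 0.0]
contact_force: [-0.4, -0.2, -0.3]
grip_width: 0.0354
grip_force: 0.0
```

```bash
python3 - <<'E'
from fit import *
plan([.4595,.353,.110],4.448-2*np.pi,1)
E
python3 clampfit.py
```

```text
now [0.4536 0.352  0.2367] th -1.9933 step [ 0.0059  0.001  -0.1267] turn deg/row 9.06
[-0.011, -0.016, 0.422, 0.0, 0.0, -0.025]
t [358 177  10  13  54]
s [281 153   7  14  79]
t 0 0 (0.61, np.float64(1.14), 0.615)
t 0.5 0 (0.603, np.float64(1.16), 0.615)
t 0 -1 (0.614, np.float64(1.14), 0.612)
t 0.5 -1 (0.612, np.float64(1.16), 0.612)
s 0 0 (0.656, np.float64(1.06), 0.615)
s 0.5 0 (0.655, np.float64(1.1), 0.618)
s 0 -1 (0.669, np.float64(1.14), 0.618)
s 0.5 -1 (0.66, np.float64(1.12), 0.618)
```

Request:
{"method": "arm_command", "body": {"rows": [-0.2, -0.011, -0.016, 0.12, 0, 0, -0.025, -0.2, 0, 0, 0.12, 0, 0, 0, -0.2, 0, 0, 0.1, 0, 0, 0, -0.2, 0, 0, 0.082, 0, 0, 0, -0.2, 0, 0, 0, 0, 0, 0, -1, 0, 0, 0, 0, 0, 0, -1, 0, 0, 0, 0, 0, 0, -1, 0, 0, 0, 0, 0, 0, -1, 0, 0, 0, 0, 0, 0, -1, 0, 0, 0, 0, 0, 0], "newtons": 30}}

```text
clock: 55.35
position: [0.46, 0.3525, 0.11]
tcp_rot: [0.001, -0.605, 0.797, -0.001]
contact_force: [4.5, -1.6, -1.3]
grip_width: 0.0125
grip_force: 30.0
```

Run:
```python
from fit import *
s=sensors.read_state();print(np.round(s["torque"],2),np.round(s["joint_pos"],2));plan([.4595,.353,.110],4.448-2*np.pi,1)
```

```text
[-0.17 -0.77 -0.02] [ 0.45  0.58  1.5  -0.    1.06 -2.42]
now [0.46   0.3525 0.11  ] th -1.8433 step [-0.0005  0.0005 -0.    ] turn deg/row 0.46
[-0.001, 0.002, 0.0, 0.0, 0.0, -0.001]
```

Request:
{"method": "arm_command", "body": {"rows": [-1, 0, 0, 0, 0, 0, 0.0245, -1, 0, 0, 0, 0, 0, 0.0245, -1, 0, 0, 0, 0, 0, 0.0245, -1, 0, 0, 0, 0, 0, 0.0245, -1, 0, 0, 0, 0, 0, 0.0245, -1, 0, 0, 0, 0, 0, 0.0245, -1, 0, 0, 0, 0, 0, 0.0245, -1, 0, 0, 0, 0, 0, 0.0245, -1, 0, 0, 0, 0, 0, 0.0245, -1, 0, 0, 0, 0, 0, 0.0245]}}

```text
clock: 56.6
position: [0.4596, 0.3534, 0.11]
tcp_rot: [0.001, 0.123, 0.992, 0.001]
contact_force: [2.3, 3.7, -1.2]
grip_width: 0.0129
grip_force: 30.0
```

Request:
{"method": "arm_command", "body": {"rows": [-1, 0, 0, 0, 0, 0, 0.0221, -1, 0, 0, 0, 0, 0, 0.0221, -1, 0, 0, 0, 0, 0, 0.0221, -1, 0, 0, 0, 0, 0, 0.022, -1, 0, 0, 0, 0, 0, 0, -1, 0, 0, 0, 0, 0, 0, -1, 0, 0, 0, 0, 0, 0, -1, 0, 0, 0, 0, 0, 0, -1, 0, 0, 0, 0, 0, 0, -1, 0, 0, 0, 0, 0, 0]}}

```text
clock: 57.85
position: [0.4598, 0.3537, 0.11]
tcp_rot: [0.001, 0.388, 0.922, 0.002]
contact_force: [4.5, 5.1, -2.9]
grip_width: 0.0125
grip_force: 30.0
```

Run:
```python
from fit import *
s=sensors.read_state();print(np.round(s["torque"],2));plan([.46,.3525,.110],-1.8433-2.0944,1)
```

```text
[ 0.95 -0.83 -0.03]
now [0.4598 0.3537 0.11  ] th 2.3457 step [ 0.0002 -0.0012 -0.    ] turn deg/row -360.01
[-0.003, -0.002, 0.0, 0.0, 0.0, 1.0]
```

Turned exactly 120°. Next: release, rise, move clear and look.

Request:
{"method": "arm_command", "body": {"rows": [-0.2, 0, 0, 0, 0, 0, 0, -0.2, 0, 0, 0, 0, 0, 0, -0.2, 0, 0, 0, 0, 0, 0, -0.2, 0, 0, -0.12, 0, 0, 0, -0.2, 0, 0, -0.19, 0, 0, 0, -0.2, 0, 0, -0.19, 0, 0, 0, -0.2, 0.15, 0.12, 0, 0, 0, 0, -0.2, 0.15, 0.12, 0, 0, 0, 0, -0.2, 0, 0, 0, 0, 0, 0, -0.2, 0, 0, 0, 0, 0, 0]}}

```text
clock: 59.1
position: [0.4476, 0.467, 0.2596]
tcp_rot: [-0.0, 0.387, 0.922, -0.0]
contact_force: [0.1, 0.0, 0.4]
grip_width: 0.0351
grip_force: 0.0
```

Run:
```python
from fit import *
t=grab("top");s=grab("scene");print(sensors.read_state()["position"])
cv2.imwrite("pics/end.png",np.vstack([cv2.resize(x,(780,y)) for x,y in((stack(crop(t,135,225,200,290,3),crop(s,385,490,245,345,4)),300),(stack(crop(s,240,400,130,240,3),crop(t,330,410,150,240,3)),290))]))
```

```text
[0.4479841  0.46641782 0.26008496]
```

View pics/end.png

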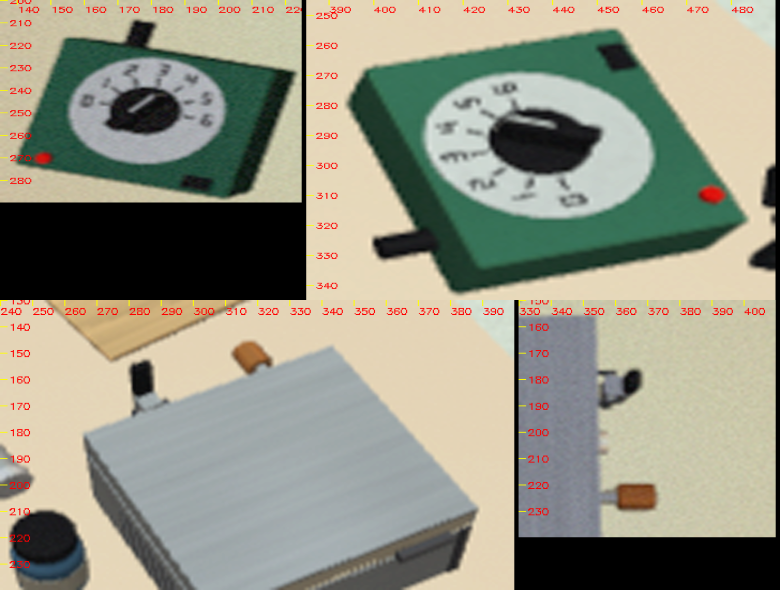

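The pointer points at 4, the lid is flat and the clamp is upright over the pin.

```bash
python3 -c "
from rig import r
print(r.hand_in())"
```

```text
the job is handed in; nothing more can be done
None
```

I handed the job in: all four clay pieces (two tiles, two stamps) stand upright in the kiln, the lid was lowered shut, the clamp was clipped over the pin, and only then was the dial set to 4; the hand-in gave no verdict.

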